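# Refit and lock the gearbox cover

### The job

Close up the lathe's feed gearbox: slide the loose cover plate along the top of the casing, without lifting it off, in between the guides and fully home against the end stop. Then press its wing stud down and turn it clockwise until it finds the hidden slot and goes right in, and turn it a full quarter turn further clockwise, so that it locks and stays down when you let go. Leave the tools and other things where they are.

Things in the scene. Friction and masses are not known exactly. Their poses are not given: they have to be found in the camera images.
- casing: Lathe feed gearbox: grey casing 325 x 220 mm, fixed to the bench, flat top deck 75 mm above the bench. Origin: on the bench, right below where the stud's axis stands when the cover is home. x axis (level): the direction in which the cover slides home; z up. Deck has an open pocket, x -75 to 75, y -42 to 42 mm. A wide side ledge (y -70 to -135 mm) carries a spanner and a hex key.
- stop_face (a point): Middle of the steel end stop's face, at deck level: 101 mm along the casing's x axis from its origin. The two side guides, 12 mm high, have faces at y = +/-56.5 mm in the casing's frame (cover 110 mm wide), straight for the last 35 mm before the stop, with flared mouths beginning about 50 mm before it. Axes as the casing's.
- slot_center (a point): Centre of the hidden slot, at deck level above the casing's origin; axes are the casing's, NOT the slot's. Below, under the cover, is a fixed receptacle with a straight 46 x 16 mm slot. Its direction changes with each episode and is not reported: it must be felt. Seen from above it lies 0.4 to 1.5 rad clockwise of the casing's x axis (both ways round are the same).
- cover_center (a point): Centre of the aluminium cover plate, 200 x 110 x 6 mm, about 0.6 kg with its stud (point 3 mm above its underside). x axis: along its length to its leading edge; z up. It starts loose on the deck, 55 to 75 mm short of home and a little askew. Home: this point straight above the casing's origin, leading edge at the end stop. It can slide back until it is locked.
- tab_grip (a point): Centre of the cover's handle, an upright tab at its trailing end, 90 mm behind the cover's centre: 8 mm thick (along the cover's x), 60 mm wide (y), from the plate up to 38 mm above the cover's underside; this point is 22 mm above the underside. Axes as the cover's.
- wing_grip (a point): Centre of the steel wing head of the quarter-turn stud held captive in the middle of the cover: an upright flat bar 60 mm long (its x axis), 12 mm thick (y), 32 mm tall (z). 60 mm above the cover's underside when the stud is up; it moves with the stud.
- stud_base (a point): Top of the round boss on the cover out of which the stud stands: 48 mm across, 12 mm above the cover's underside. The stud's foot has a round cross bar, 38 mm long, 8 mm thick, parallel to the wing head. The stud goes straight down against a spring (2 N at the top, 9 N at the bottom), and the wing turns easily.
- plunge (a joint): How far the stud is pushed down, m: 0 up, 0.024 fully. Cover home: stopped at 0.004 while the bar is not in line with the slot; within about 0.2 rad of it, it goes through to 0.024. Let go there, it springs up; turned 0.8 rad or more clockwise it is caught at 0.020; after a full quarter turn clockwise from the slot it meets a firm stop and, let go, rises into its notch and stays at about 0.016: locked.
- wing (a joint): Angle of the wing head relative to the cover, rad, growing clockwise seen from above; 0 when the wing lies along the cover's x axis. Starts between -0.3 and 0.3; can turn from -3.3 to 3.3.
- spanner: Bystander: a steel open-ended spanner about 150 mm long lying on the casing's wide side ledge; not to be disturbed.
- hexkey: Bystander: a T-handled hex key, 130 mm long, lying on the casing's wide side ledge; not to be disturbed.
- oil: Bystander: an oil bottle, 160 mm tall, 60 mm across, standing on the bench to the left; not to be disturbed.
- tin: Bystander: an open steel tin, 75 mm tall, 84 mm across, on the bench beyond the casing; not to be disturbed.
- gauge: Bystander: a dial gauge on a steel block stand, 160 mm tall, on the bench to the right; not to be disturbed.
- mallet: Bystander: a hammer, 240 mm long, lying on the bench to the right; not to be disturbed.
- chuckkey: Bystander: a lathe chuck key with a cross bar, 125 mm long, lying on the bench to the left; not to be disturbed.
Things that resemble listed ones, but are neither listed nor needed, are in the scene too. Of the things that look like the part that bears cover_center, the largest one is meant.

How it is judged (in metres and radians):
On the way, in this order (a step that is already met when the one before it is completed fails the run):
1. the cover is slid home: in line with its place within 4 mm (x of cover_center in the frame of casing between -0.004 and 0.004 m and y of cover_center in the frame of casing between -0.004 and 0.004 m), for 0.2 s.
2. with the cover home, the stud is pushed through the slot (down more than 18.5 mm) (all of step 1 and value of joint plunge above 0.0185 m), for 0.05 s.
At the end, for the whole second after the job is handed in: The cover lies flat on the deck, home within 4 mm along and across; the stud, let go, stays down in its locking notch (down 13.5 to 18.2 mm, neither sprung up nor caught part way at 20 mm) and is still (all of step 1 and value of joint plunge between 0.0135 and 0.0182 m and angle between cover_center's own z axis and vertical below 0.03 rad and z of cover_center in the frame of casing below 0.081 m and velocity of joint wing between -0.1 and 0.1 rad/s); the robot touches nothing.
It fails at once if the cover is lifted off the deck (more than 15 mm) (z of cover_center in the frame of casing above 0.093 m).
It fails at once if a tool or another bystander is moved more than 30 mm (distance of any of spanner, hexkey, oil, tin, gauge, mallet, chuckkey from where it was at the start of the episode above 0.03 m).
It also fails if it takes over 72 s, if anything falls off the work surface, if the arm or the gripper's body presses on something with over 40 N, if the wrist force passes 120 N, or if a joint passes its speed limit or range.

### The arm

A 6-joint arm with a two-finger parallel gripper is mounted at the origin on the work surface. World frame = base frame: x ahead of the robot, y to its left, z up, the work surface at z = 0. Lengths are in mm, angles in rad, forces in N, time in s.
With the tool pointing down it reaches from about 275 to 1000 mm from the base axis. Payload 8.4 kg.
Tool frame: the origin (TCP) lies on the centre line of the jaws, within the pads' length; the fingertips stand r.tip_reach ahead of it and the grasp point (between the pads) lies 3 mm ahead of it (r.tip_reach is the distance from the TCP to the fingertips, in mm); z points along the fingers, y is the direction in which the jaws open and shut (so a half turn about z gives the same grasp; the last joint's range is limited). The gripper opens to 85 mm and grips with 20 to 120 N. Pads are 22 mm wide; open, the fingers measure 114 mm over their backs; the gripper's body (76 mm by 85 mm) begins 54 mm behind the grasp point. The pads swing forward as they close: fully open they stand 13 mm farther back than shut.
Start: joints at [-1.348, 0.353, 1.633, -0, 1.155, -0.002], TCP at [139.318, -609.277, 221.281] pointing down, gripper open.
Joint ranges: [-2.63, 2.63], [-0.92, 2.1], [0.06, 2.66], [-1.3, 4.44], [0, 2.69], [-3.02, 3.02]. Speed limits (rad/s): [2.22, 2.22, 2.79, 3.14, 3.14, 3.14].

### API

Orientations are given as [roll, pitch, yaw] about the fixed x, y, z axes, in that order (R = Rz(yaw) Ry(pitch) Rx(roll)).
In Python, from rig import sense, optics, r, nets gives the robot as it stands. The module is installed in compiled form; this text tells all that it offers.
- The arm moves only by the tool carry_out, never from a script. Its argument "increments" is a list that holds one entry, the list of rows, each a list of 6 numbers: the shift along the tool's x, y, z normalised to -1 to 1, where 1 is 40 cm, then the turn, a rotation vector about the tool's x, y, z normalised to -1 to 1, where 1 is 60 degrees. A call has 1 to 5 rows; each row is the pose to reach, as a shift and turn from the pose commanded when the call began, along the tool's axes at that moment; what a row does not reach only later rows make up. A row lasts 1/12 s, in which the tool goes at most 41.7 mm and 7.16 degrees, less where a joint would pass 70% of its speed; a pose out of reach is approached as far as the arm can. A call with a number of a shift or a turn outside -1 to 1 is refused whole. A call with a gripper value outside its range is refused whole. "hand" is the closure, from 0 (fully open) to 1 (shut), set as the call begins (left out, the last holds). The fingers move at their own pace and stop on an object; "squeeze" is the grip in N (left out, the last holds). Time passes only in rows, so rows that repeat a pose let the fingers close. It gives the time, the measured TCP pose, the force and the opening at its end, in the units of the state.
- sense(): the state, without advancing time (a new reading comes with each control period).
- optics.grab_frame(name): name is "scene" or "top" or "wrist"; returns a dict with "img" (420x560x3 uint8, red, green, blue), "range_z" (420x560 float32, mm along the optical axis (not along the pixel's ray), 0 where there is no reading), "fov_y" (degrees; the focal length in pixels is half the picture's height over the tangent of half this angle, whatever the lens; pixels are square), "cx", "cy" (the principal point, pixels), "R" (3x3) and "t" (3): a world point X has camera coordinates R X + t. Camera axes: x right, y down, z forward; pixel columns grow to the right and rows downward; lengths in mm; the calibration is good to about 2 mm. A picture is of the moment at which its call begins.
- r.sign_off(): hands the job in, once; it reports no verdict.
Trained networks look in the newest picture that a camera, given by its name, has taken for a name from the list of things; names that differ only in an ending like _2 or _b are one class to them, and where a whole thing is asked for, a point or a joint stands for the part that bears it (a point fixed in the world has none). Each returns a list of dicts, best first, with "confidence" (0 to 1); they miss things now and then, are a little off and sometimes report something else, mostly with a low value. They report only what shows in the picture. A call takes as long as a camera call. They do not tell look-alikes from the thing itself.
- nets.trace(target, camera): "mask" (420x560 bool, what is visible of it).
- nets.tip_of(target, camera): "point" ([x, y, z] in mm, in world coordinates, good to about 4 mm: a listed point, or the origin of a listed thing).
The state is a dict: "clock": time; "qpos": joint angles; "qvel": joint speeds; "joint_efforts": joint torques, N m; "eef_pos": TCP position; "tcp_rot": TCP orientation; "contact_force": force on the tool from outside, world axes, zero at the start; "wrist_torque": the same for the moment, N m; "opening": opening from 0.0 (shut) to 1.0 (fully open).
Only numpy, scipy, OpenCV 4.12 (cv2) and the standard library are available. Lean on these libraries where they do the work, as an engineer would, in place of code of your own. Each camera call takes 0.05 s, during which the arm holds its last target.

## Working session

There is one attempt and no reset: what is moved stays moved. The work goes in short steps, Python scripts to look and compute and a tool call to move; the robot and the scene stay as the last step left them, time stands still between calls to the robot, and variables do not carry over. Pictures are saved under pics/ and viewed, and the job is handed in when it is done.

Besides the shell and the picture viewer there is one more tool, called by a JSON object that holds its "name" and its "arguments", one argument or row to a line. carry_out: Moves the arm, as the interface text tells. Its arguments: {"type":"object","properties":{"increments":{"type":"array","items":{"type":"array","items":{"type":"array","items":{"type":"number","minimum":-1,"maximum":1}}}},"hand":{"type":"number"},"squeeze":{"type":"number"}},"required":["increments"]}

```bash
mkdir -p pics; cat > h.py <<'E'
import numpy as np, cv2
from rig import sense, optics, r, nets
from scipy.spatial.transform import Rotation as Ro
def save(f,n):
    cv2.imwrite('pics/'+n,f['img'][:,:,::-1])
def foc(f): return 210/np.tan(np.radians(f['fov_y']/2))
def w(f,u,v,z=None):
    z=f['range_z'][v,u] if z is None else z
    k=foc(f); c=np.array([(u-f['cx'])/k*z,(v-f['cy'])/k*z,z])
    return f['R'].T@(c-f['t'])
def proj(f,X):
    c=f['R']@np.array(X)+f['t'];k=foc(f);return c[0]/c[2]*k+f['cx'],c[1]/c[2]*k+f['cy']
E
python3 - <<'E'
from h import *
s=sense(); print({k:np.round(v,3) for k,v in s.items()}, r.tip_reach)
for n in ['scene','top']:
    f=optics.grab_frame(n); save(f,n+'0.png'); print(n,f['fov_y'],f['R'].round(2).tolist(),f['t'].round())
    for t in ['casing','stop_face','slot_center','cover_center','tab_grip','wing_grip','stud_base']:
        print(t,[(np.round(d['point'],1).tolist(),round(d['confidence'],2)) for d in nets.tip_of(t,n)[:3]])
E
```

```text
{'clock': np.float64(0.0), 'qpos': array([-1.348,  0.354,  1.634, -0.   ,  1.155, -0.002]), 'qvel': array([ 0.001,  0.001,  0.001, -0.   , -0.   ,  0.   ]), 'joint_efforts': array([ 1.0000e-03, -6.0525e+01, -3.4207e+01,  0.0000e+00,  9.0000e-03,
       -0.0000e+00]), 'eef_pos': array([ 139.201, -608.789,  220.556]), 'tcp_rot': array([-3.14 ,  0.   ,  0.225]), 'contact_force': array([-0.188,  0.486, -0.38 ]), 'wrist_torque': array([0.042, 0.041, 0.007]), 'opening': np.float64(1.001)} 22.0
scene 52.51313003900251 [[0.74, 0.67, -0.01], [0.38, -0.44, -0.82], [-0.55, 0.6, -0.58]] [-390. -113. 1392.]
casing [([546.2, 36.5, 1.2], 0.58)]
stop_face [([558.8, 140.5, 75.7], 0.78), ([650.3, 55.1, 73.3], 0.63), ([527.0, -26.3, 78.7], 0.58)]
slot_center [([541.6, 43.3, 72.7], 0.64), ([526.5, -19.8, 86.9], 0.44), ([526.3, -22.2, 78.1], 0.24)]
cover_center [([338.3, 121.5, 1.8], 0.66), ([318.7, -121.4, -1.6], 0.55)]
tab_grip [([345.8, 178.2, 14.8], 0.94), ([514.9, -112.5, 96.4], 0.83), ([295.2, -63.5, 17.5], 0.74)]
wing_grip [([653.7, 52.9, 76.4], 0.71), ([523.8, -21.5, 138.2], 0.68), ([324.5, -118.1, 38.4], 0.58)]
stud_base [([333.0, 124.4, 9.2], 0.66), ([324.3, -122.5, 7.9], 0.63), ([526.9, -19.9, 87.5], 0.61)]
top 55.58791666351005 [[-0.01, -1.0, 0.0], [-1.0, 0.01, -0.09], [0.09, -0.0, -1.0]] [  5. 544. 987.]
casing []
stop_face [([555.3, 140.5, 77.3], 0.69)]
slot_center [([511.7, -117.1, 95.8], 0.74), ([546.3, 40.9, 75.0], 0.56)]
cover_center [([334.9, 119.2, 2.3], 0.96), ([324.6, -120.1, -0.2], 0.83), ([527.8, -25.6, 77.7], 0.64)]
tab_grip [([511.7, -111.2, 96.7], 0.82), ([344.1, 178.4, 14.5], 0.65), ([290.7, -64.6, 18.7], 0.57)]
wing_grip [([650.9, 58.9, 74.2], 0.63), ([335.3, 119.6, 36.7], 0.56), ([323.3, -119.0, 42.9], 0.54)]
stud_base [([332.6, 113.0, 7.1], 0.89), ([524.9, -21.0, 86.2], 0.73), ([322.7, -119.9, 6.4], 0.68)]
```

View pics/scene0.png

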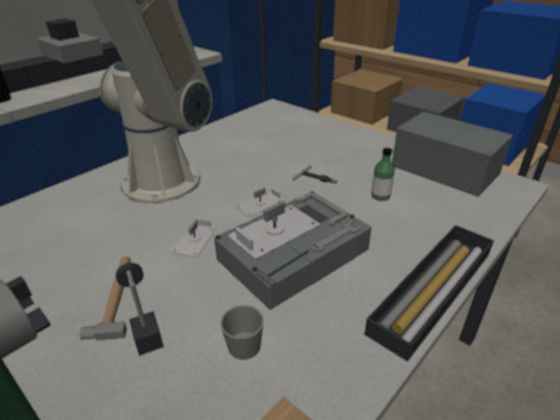

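View pics/top0.png

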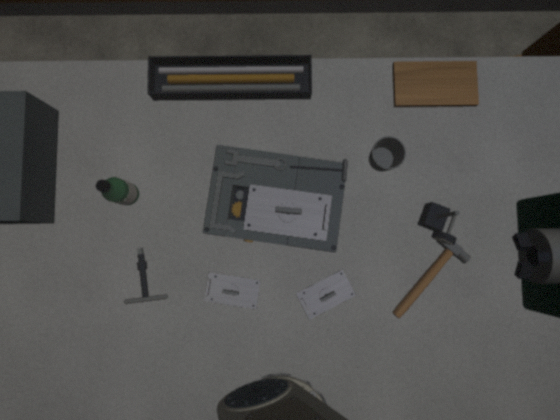

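```bash
python3 - <<'E'
from h import *
for n in ['top','scene']:
    f=optics.grab_frame(n)
    uu,vv=np.meshgrid(np.arange(560),np.arange(420)); z=f['range_z']; k=foc(f)
    P=np.stack([(uu-f['cx'])/k*z,(vv-f['cy'])/k*z,z],-1)-f['t']; P=P@f['R']
    np.save(n+'P.npy',P)
    roi=(P[...,0]>380)&(P[...,0]<750)&(P[...,1]>-220)&(P[...,1]<300)&(z>0)
    for lo,hi in [(68,88),(78.5,84.5),(100,115),(125,160)]:
        m=roi&(P[...,2]>lo)&(P[...,2]<hi); q=P[m][:,:2].astype(np.float32)
        if len(q)>5: print(n,lo,hi,len(q),cv2.minAreaRect(q),q.mean(0),P[m][:,2].mean())
    if n=='top':
        c=cv2.resize(f['img'][130:270,190:370],None,fx=4.4,fy=4.2,interpolation=cv2.INTER_CUBIC)
        cv2.imwrite('pics/topz.png',np.clip(c[:,:,::-1]*1.8,0,255).astype(np.uint8))
        hm=np.clip((P[130:270,190:370,2]-40)*2.2,0,255).astype(np.uint8)
        cv2.imwrite('pics/toph.png',cv2.applyColorMap(cv2.resize(hm,None,fx=4.4,fy=4.2,interpolation=0),cv2.COLORMAP_JET))
E
```

```text
top 68 88 11114 ((565.4859008789062, 5.8214111328125), (325.4259948730469, 226.06195068359375), 81.33650207519531) [562.64026    2.467138] 77.03156597500302
top 78.5 84.5 3597 ((565.0775146484375, 3.752532958984375), (321.59771728515625, 221.0205078125), 82.3280258178711) [548.2874    -9.732558] 80.82464643956618
top 100 115 102 ((513.3825073242188, -111.37728881835938), (8.103835105895996, 59.355464935302734), 81.4906997680664) [ 514.0199  -111.10604] 111.09172532332981
top 125 160 164 ((526.3731079101562, -22.615612030029297), (58.81949234008789, 11.942216873168945), 84.19207000732422) [525.6286   -22.647884] 148.08483226476815
scene 68 88 7000 ((566.2373046875, 5.16302490234375), (327.6489562988281, 227.25938415527344), 81.91813659667969) [580.89417  -16.229416] 77.52898412248473
scene 78.5 84.5 2434 ((569.6910400390625, 3.3222503662109375), (322.5768737792969, 220.9803466796875), 81.39935302734375) [562.0917   -12.772745] 80.97034874837478
scene 100 115 141 ((533.9737548828125, -77.16082763671875), (103.13619995117188, 57.95975112915039), 63.319419860839844) [ 520.1062 -101.6478] 108.84369749083359
scene 125 160 257 ((528.8336791992188, -24.457508087158203), (59.427364349365234, 15.064396858215332), 84.99630737304688) [531.5273   -27.098877] 141.3020777412632
```

View pics/topz.png

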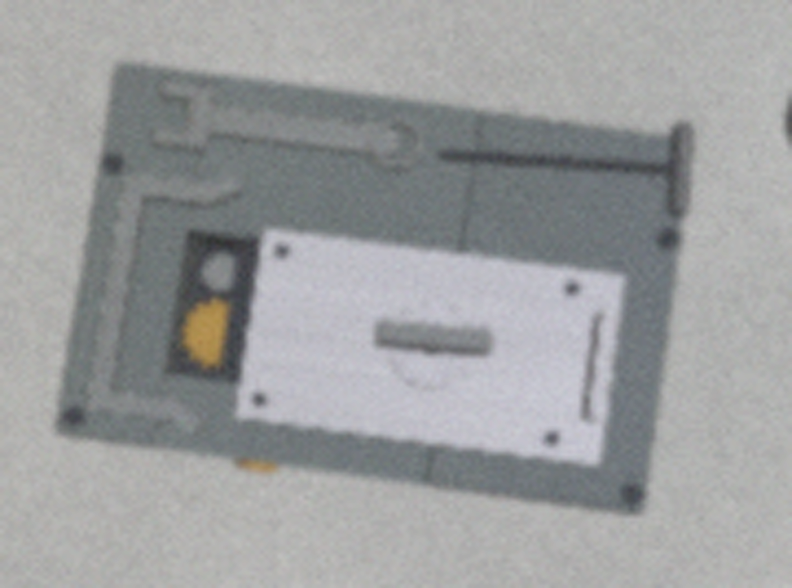

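View pics/toph.png

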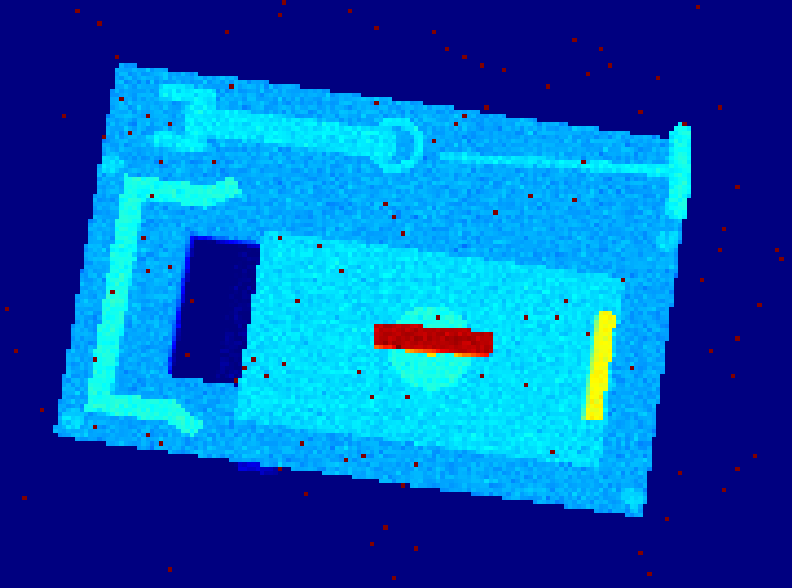

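```bash
python3 - <<'E'
from h import *
P=np.load('topP.npy')
R0=np.radians(82); 
def fr(P,o,a): 
    d=P[...,:2]-o; return np.stack([d@[np.cos(a),np.sin(a)],d@[-np.sin(a),np.cos(a)]],-1)
o=np.array([544,41.])
q=fr(P,o,R0); z=P[...,2]
def edge(m,ax,side,lo,hi,step=4):
    # extreme points per bin along other axis
    pts=[]
    for b in np.arange(lo,hi,step):
        s=m&(q[...,1-ax]>=b)&(q[...,1-ax]<b+step)
        if s.sum()>0:
            v=q[...,ax][s]; t=np.sort(v)[::side][:1]; pts.append((b+step/2,np.median(t)))
    pts=np.array(pts); 
    l=cv2.fitLine(pts.astype(np.float32),cv2.DIST_HUBER,0,.01,.01).ravel()
    sl=l[1]/l[0]; return round(float(l[3]-sl*l[2]),1), round(float(sl),4), len(pts)
z=cv2.medianBlur(z.astype(np.float32),3)
inb=(q[...,0]>-260)&(q[...,0]<200)&(q[...,1]>-160)&(q[...,1]<110)
M=inb&(z>60)&(z<95)
print('casing +y',edge(M,1,-1,-180,110),'-y',edge(M,1,1,-100,110),'+x',edge(M,0,-1,-125,75),'-x',edge(M,0,1,-60,75))
C=inb&(z>78.3)&(q[...,1]>-65)&(q[...,1]<66)&(q[...,0]<40)
print('cover +y',edge(C,1,-1,-145,20),'-y',edge(C,1,1,-145,20),'+x',edge(C,0,-1,-45,45),'-x',edge(C,0,1,-45,45))
G=inb&(z>83)&(z<95)&(q[...,0]>60)
print('stop -x',edge(G,0,1,-40,40), 'guide+',edge(G&(q[...,1]>40),1,1,70,98),'guide-',edge(G&(q[...,1]<-40),1,-1,70,98))
pk=inb&(z<60)&(q[...,0]>0)&(q[...,0]<90)&(abs(q[...,1])<55)
print('pocket +x',edge(pk,0,-1,-35,35),'+y',edge(pk,1,-1,40,70),'-y',edge(pk,1,1,40,70))
E
```

```text
casing +y (85.3, -0.0139, 73) -y (-132.4, -0.0134, 53) +x (129.6, 0.0122, 50) -x (-192.7, 0.0177, 34)
cover +y (61.1, -0.0075, 42) -y (-45.9, -0.0122, 42) +x (32.8, 0.0015, 23) -x (-164.0, 0.0061, 23)
stop -x (102.3, 0.0058, 20) guide+ (57.5, 0.0041, 7) guide- (-41.9, -0.1815, 7)
pocket +x (76.4, 0.013, 18) +y (40.6, -0.0294, 8) -y (-40.2, -0.023, 8)
```

```bash
cat >> h.py <<'E'
def go(x,y,z,yaw=None):
    s=sense(); R=Ro.from_euler('xyz',s['tcp_rot']); p=s['eef_pos']
    d=R.inv().apply(np.array([x,y,z])-p)/400
    T=R if yaw is None else Ro.from_euler('xyz',[np.pi,0,yaw])
    rv=(R.inv()*T).as_rotvec()/np.radians(60)
    print('t',round(float(s['clock']),2),'pos',p.round(1),'rpy',s['tcp_rot'].round(3),'F',s['contact_force'].round(1),'M',s['wrist_torque'].round(2),'op',round(float(s['opening']),2),'q6',s['qpos'][5].round(2))
    print('shift',d.round(4),'turn',rv.round(4))
E
python3 -c "
from h import *
go(513.5,-111.3,240,2.993)"
```

```text
t 0.9 pos [ 139.3 -609.3  221.3] rpy [3.142 0.    0.225] F [-0.4 -0.6 -0.1] M [-0.03 -0.07  0.02] op 1.0 q6 -0.0
shift [ 1.1894 -1.0051 -0.0468] turn [-0.      0.     -2.6434]
```

{"name": "carry_out", "arguments": {
  "increments": [
    [[0.396, -0.335, -0.045, 0, 0, -0.6], [0.396, -0.335, -0.045, 0, 0, -0.6], [0.396, -0.335, -0.045, 0, 0, -0.6], [0.396, -0.335, -0.045, 0, 0, -0.6], [0.396, -0.335, -0.045, 0, 0, -0.6]]
  ],
  "hand": 0.45,
  "squeeze": 40
}}

```text
clock: 1.32
eef_pos: [264.5, -441.8, 239.5]
tcp_rot: [3.141, -0.0, 0.855]
contact_force: [1.2, -0.1, -0.4]
opening: 0.549
```

```bash
python3 -c "
from h import *
go(513.5,-111.3,240,2.993)"
```

```text
t 1.32 pos [ 264.5 -441.8  239.5] rpy [ 3.141 -0.     0.855] F [ 1.2 -0.1 -0.4] M [ 0.01 -0.02 -0.02] op 0.55 q6 -0.32
shift [ 1.0318 -0.0722 -0.0013] turn [ 2.0000e-04  3.0000e-04 -2.0413e+00]
```

{"name": "carry_out", "arguments": {
  "increments": [
    [[0.52, -0.036, 0, 0, 0, -0.6], [0.52, -0.036, 0, 0, 0, -0.6], [0.52, -0.036, 0, 0, 0, -0.6], [0.52, -0.036, 0, 0, 0, -0.6], [0.52, -0.036, 0, 0, 0, -0.6]]
  ]
}}

```text
clock: 1.73
eef_pos: [391.2, -276.0, 239.7]
tcp_rot: [3.141, 0.0, 1.481]
contact_force: [1.6, -0.9, -0.2]
opening: 0.549
```

```bash
python3 -c "
from h import *
go(513.5,-111.3,240,2.993)"
```

```text
t 1.73 pos [ 391.2 -276.   239.7] rpy [3.141 0.    1.481] F [ 1.6 -0.9 -0.2] M [-0.   -0.04  0.01] op 0.55 q6 -0.53
shift [ 0.4376  0.2676 -0.0009] turn [ 3.0000e-04  9.0000e-04 -1.4441e+00]
```

{"name": "carry_out", "arguments": {
  "increments": [
    [[0.437, 0.267, 0, 0, 0, -0.6], [0.437, 0.267, 0, 0, 0, -0.6], [0.437, 0.267, 0, 0, 0, -0.6], [0.437, 0.267, 0, 0, 0, -0.6], [0.437, 0.267, 0, 0, 0, -0.6]]
  ]
}}

```text
clock: 2.15
eef_pos: [514.5, -111.7, 239.6]
tcp_rot: [3.141, 0.0, 2.106]
contact_force: [0.7, -0.7, -0.7]
opening: 0.544
```

```bash
python3 -c "
from h import *
go(513.5,-111.3,240,2.993)"
```

```text
t 2.15 pos [ 514.5 -111.7  239.6] rpy [3.141 0.    2.106] F [ 0.7 -0.7 -0.7] M [-0.06 -0.03  0.01] op 0.54 q6 -0.75
shift [ 0.0022 -0.0016 -0.0011] turn [ 4.000e-04  7.000e-04 -8.466e-01]
```

{"name": "carry_out", "arguments": {
  "increments": [
    [[0.002, -0.002, 0, 0, 0, -0.6], [0.002, -0.002, 0, 0, 0, -0.6], [0.002, -0.002, 0, 0, 0, -0.6], [0.002, -0.002, 0, 0, 0, -0.6], [0.002, -0.002, 0, 0, 0, -0.6]]
  ]
}}

```text
clock: 2.57
eef_pos: [512.3, -113.5, 239.3]
tcp_rot: [3.142, 0.0, 2.731]
contact_force: [-0.6, 0.5, 0.8]
opening: 0.553
```

{"name": "carry_out", "arguments": {
  "increments": [
    [[0, 0, 0, 0, 0, -0.247], [0, 0, 0, 0, 0, -0.247], [0, 0, 0, 0, 0, -0.247], [0, 0, 0, 0, 0, -0.247]]
  ]
}}

```text
clock: 2.9
eef_pos: [512.2, -113.7, 239.3]
tcp_rot: [3.142, 0.0, 2.98]
contact_force: [-0.3, 0.2, -0.2]
opening: 0.548
```

```bash
python3 - <<'E'
from h import *
go(513.5,-111.3,240,2.993)
f=optics.grab_frame('wrist'); save(f,'w1.png'); print(f['fov_y'],f['R'].round(2).tolist(),f['t'].round())
for t in ['tab_grip','wing_grip','stud_base','cover_center','stop_face']:
        print(t,[(np.round(d['point'],1).tolist(),round(d['confidence'],2)) for d in nets.tip_of(t,'wrist')[:3]])
E
```

```text
t 2.9 pos [ 512.2 -113.7  239.3] rpy [3.142 0.    2.98 ] F [-0.3  0.2 -0.2] M [-0.01  0.01  0.02] op 0.55 q6 -1.63
shift [-0.0022  0.0064 -0.0017] turn [ 0.      0.0001 -0.0121]
64.00311211572279 [[0.16, 0.99, 0.0], [0.94, -0.15, 0.29], [0.29, -0.05, -0.96]] [  30. -545.  243.]
tab_grip [([518.6, -112.7, 94.0], 0.8)]
wing_grip [([531.6, -19.6, 133.3], 0.95)]
stud_base [([523.8, -21.9, 84.8], 0.69)]
cover_center [([526.7, -19.9, 74.7], 0.83)]
stop_face [([559.5, 139.5, 74.5], 0.78)]
```

View pics/w1.png

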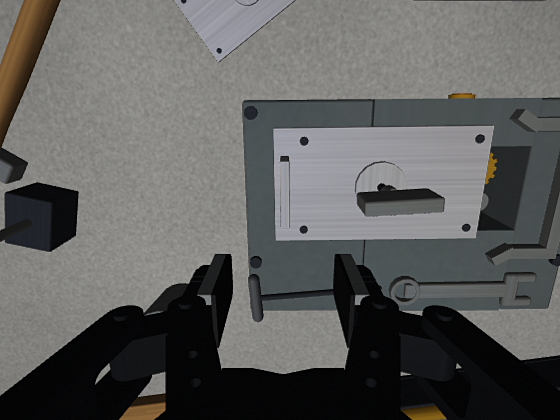

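```bash
cat >> h.py <<'E'
def cloud(n):
    f=optics.grab_frame(n); uu,vv=np.meshgrid(np.arange(560),np.arange(420)); z=f['range_z']; k=foc(f)
    P=(np.stack([(uu-f['cx'])/k*z,(vv-f['cy'])/k*z,z],-1)-f['t'])@f['R']
    P[z==0]=np.nan; return f,P
def rect(P,lo,hi,box):
    m=(P[...,2]>lo)&(P[...,2]<hi)&(P[...,0]>box[0])&(P[...,0]<box[1])&(P[...,1]>box[2])&(P[...,1]<box[3])
    m=cv2.morphologyEx(m.astype(np.uint8),cv2.MORPH_OPEN,np.ones((3,3)))>0
    q=P[m]; r=cv2.minAreaRect(q[:,:2].astype(np.float32)); return m.sum(),np.round(r[0],1),np.round(r[1],1),round(r[2],2),q[:,2].mean().round(1)
E
python3 - <<'E'
from h import *
f,P=cloud('wrist')
print('tab',rect(P,108,118,(470,560,-140,-90)))
print('tab all',rect(P,88,118,(470,560,-140,-90)))
print('wing',rect(P,146,156,(480,570,-80,40)))
print('boss',rect(P,84,90,(480,570,-70,30)))
print('cover',rect(P,79,83.5,(440,600,-160,100)))
print('stopguides',rect(P,84.5,92,(440,640,80,180)))
m=(P[...,2]>84.5)&(P[...,2]<92)&(P[...,1]>80)
R=np.radians(81.2);d=P[...,:2]-[542.7,42.];x=d@[np.cos(R),np.sin(R)];y=d@[-np.sin(R),np.cos(R)]
z=P[...,2]
for yb in range(-45,46,15):
    s=(z>84)&(z<92)&(abs(y-yb)<5)&(x>80); 
    if s.any(): print('stop x at y',yb,np.percentile(x[s],[2,98]).round(1))
for xb in range(40,100,8):
    s=(z>84)&(z<92)&(abs(x-xb)<4)
    a=y[s&(y>30)&(y<80)];b=y[s&(y<-30)&(y>-72)]
    print('guide at x',xb,np.percentile(a,[2,98]).round(1) if len(a) else '',np.percentile(b,[2,98]).round(1) if len(b) else '')
for xb in range(-150,30,20):
    s=(z>79)&(z<84)&(abs(x-xb)<4)&(abs(y)<80)
    if s.any(): print('cover y at x',xb,np.percentile(y[s],[1,99]).round(1))
for yb in range(-40,56,15):
    s=(z>79)&(z<84)&(abs(y-yb)<4)&(x<60)
    if s.any(): print('cover x at y',yb,np.percentile(x[s],[1,99]).round(1))
E
```

```text
tab (np.int64(648), array([ 514. , -113.2]), array([ 7.8, 59.9]), 81.08, np.float64(112.6))
tab all (np.int64(685), array([ 513.9, -113.1]), array([ 7.8, 60.1]), 81.08, np.float64(111.9))
wing (np.int64(1272), array([527.3, -24.4]), array([60.1, 12.5]), 84.21, np.float64(150.4))
boss (np.int64(1124), array([517.2, -23.5]), array([47.2, 27. ]), 84.44, np.float64(86.7))
cover (np.int64(19654), array([531.9, -37.2]), array([225.9, 154.9]), 81.71, np.float64(80.8))
stopguides (np.int64(1779), array([555.4, 119.9]), array([ 62.9, 149.5]), 82.54, np.float64(86.6))
stop x at y -45 [ 98.9 110.2]
stop x at y -30 [ 98.8 106.8]
stop x at y -15 [ 99.2 104.1]
stop x at y 0 [ 98.8 100.9]
stop x at y 15 [98.8 98.8]
guide at x 40  
guide at x 48 [63.4 72.7] [-71.8 -65.2]
guide at x 56 [58.8 72.9] [-71.5 -61.2]
guide at x 64 [54.7 67.6] [-70.6 -57.2]
guide at x 72 [55.4 66.6] [-69.4 -57.4]
guide at x 80 [55.4 66.6] [-69.6 -57.5]
guide at x 88 [55.2 66.1] [-69.7 -57.7]
guide at x 96  [-69.8 -31.4]
cover y at x -150 [-49.2  58.8]
cover y at x -130 [-47.9  58.3]
cover y at x -110 [-48.2  59. ]
cover y at x -90 [-48.6  59.3]
cover y at x -70 [-49.1  59.5]
cover y at x -50 [-49.2  59.4]
cover y at x -30 [-47.8  60. ]
cover y at x -10 [-47.7  59.9]
cover y at x 10 [-47.9  59. ]
cover x at y -40 [-432.    30.1]
cover x at y -25 [-166.    30.6]
cover x at y -10 [-165.8   30.8]
cover x at y 5 [-166.6   30.1]
cover x at y 20 [-166.4   30.1]
cover x at y 35 [-165.3   29.5]
cover x at y 50 [-166.    29.5]
```

```bash
python3 -c "
from h import *
go(513.8,-112.8,107,2.990)"
```

```text
t 3.25 pos [ 512.2 -113.7  239.3] rpy [ 3.142 -0.     2.982] F [-1.   0.4 -0.1] M [ 0.01  0.02 -0.01] op 0.55 q6 -1.63
shift [-0.0035  0.0028  0.3307] turn [ 0.     -0.     -0.0073]
```

{"name": "carry_out", "arguments": {
  "increments": [
    [[-0.0035, 0.0028, 0.0, 0, 0, -0.007], [-0.0035, 0.0028, 0.1, 0, 0, -0.007], [-0.0035, 0.0028, 0.2, 0, 0, -0.007], [-0.0035, 0.0028, 0.29, 0, 0, -0.007], [-0.0035, 0.0028, 0.29, 0, 0, -0.007]]
  ]
}}

```text
clock: 3.67
eef_pos: [509.4, -111.8, 117.5]
tcp_rot: [3.141, -0.01, 2.991]
contact_force: [-1.1, 0.8, -0.3]
opening: 0.549
```

```bash
python3 -c "
from h import *
go(513.8,-112.8,107,2.990)
f=optics.grab_frame('wrist'); save(f,'w2.png')"
```

```text
t 3.67 pos [ 509.4 -111.8  117.5] rpy [ 3.141 -0.01   2.991] F [-1.1  0.8 -0.3] M [ 0.03  0.05 -0.03] op 0.55 q6 -1.64
shift [-0.0114 -0.001   0.026 ] turn [ 0.0007 -0.0096  0.0006]
```

View pics/w2.png

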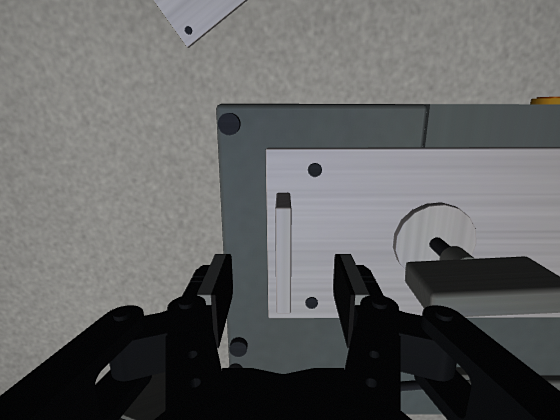

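{"name": "carry_out", "arguments": {
  "increments": [
    [[-0.002, 0.0, 0.02, 0, 0, 0], [-0.002, 0, 0.026, 0, 0, 0], [-0.002, 0, 0.026, 0, 0, 0]]
  ]
}}

```text
clock: 3.97
eef_pos: [515.7, -113.1, 114.2]
tcp_rot: [-3.141, 0.002, 2.991]
contact_force: [0.7, -0.6, 0.7]
opening: 0.547
```

```bash
python3 -c "
from h import *
go(513.8,-112.8,107,2.990)"
```

```text
t 3.97 pos [ 515.7 -113.1  114.2] rpy [-3.141e+00  2.000e-03  2.991e+00] F [ 0.7 -0.6  0.7] M [ 0.02 -0.03 -0.02] op 0.55 q6 -1.64
shift [0.0048 0.0001 0.018 ] turn [-0.0001  0.0022  0.0007]
```

{"name": "carry_out", "arguments": {
  "increments": [
    [[0.001, 0.0, 0.015, 0, 0, 0], [0.001, 0, 0.015, 0, 0, 0], [0.001, 0, 0.015, 0, 0, 0]]
  ]
}}

```text
clock: 4.22
eef_pos: [514.3, -112.9, 107.3]
tcp_rot: [-3.142, 0.001, 2.991]
contact_force: [-0.0, 0.1, 0.0]
opening: 0.547
```

```bash
python3 -c "
from h import *
go(513.8,-112.8,107,2.990)"
```

```text
t 4.22 pos [ 514.3 -112.9  107.3] rpy [-3.142e+00  1.000e-03  2.991e+00] F [-0.   0.1  0. ] M [-0.02  0.03  0.01] op 0.55 q6 -1.64
shift [0.0013 0.0001 0.0007] turn [-0.      0.0005  0.0007]
```

{"name": "carry_out", "arguments": {
  "increments": [
    [[0, 0, 0, 0, 0, 0], [0, 0, 0, 0, 0, 0], [0, 0, 0, 0, 0, 0], [0, 0, 0, 0, 0, 0], [0, 0, 0, 0, 0, 0]]
  ],
  "hand": 1.0,
  "squeeze": 40
}}

```text
clock: 4.63
eef_pos: [514.2, -112.9, 107.0]
tcp_rot: [-3.142, 0.0, 2.991]
contact_force: [0.1, -0.3, 0.4]
opening: -0.001
```

```bash
python3 -c "
from h import *
go(513.8,-112.8,107,2.990)
a=np.radians(81.2);u=np.array([np.cos(a),np.sin(a)]);v=np.array([-u[1],u[0]])
t=sense()['eef_pos'][:2]+20*u-6.3*v
go(*t,107)
f=optics.grab_frame('wrist'); save(f,'w3.png')"
```

```text
t 4.63 pos [ 514.2 -112.9  107. ] rpy [-3.142  0.     2.991] F [ 0.1 -0.3  0.4] M [ 0.05 -0.03 -0.05] op -0.0 q6 -1.64
shift [ 0.0011  0.     -0.0001] turn [-0.      0.0001  0.0007]
t 4.63 pos [ 514.2 -112.9  107. ] rpy [-3.142  0.     2.991] F [ 0.1 -0.3  0.4] M [ 0.05 -0.03 -0.05] op -0.0 q6 -1.64
shift [-0.0159  0.05   -0.0001] turn [0. 0. 0.]
```

View pics/w3.png

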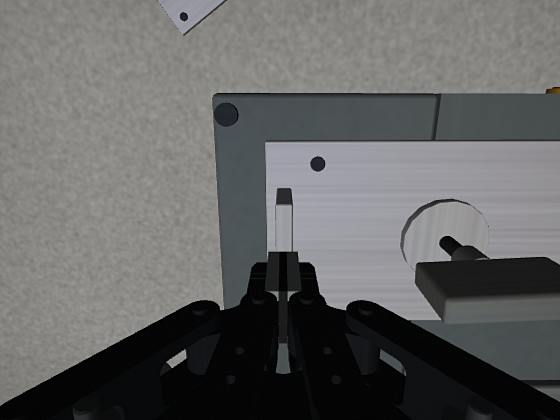

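```bash
python3 - <<'E'
from h import *
f,P=cloud('wrist')
c=np.clip(f['img'][170:370,180:400].astype(float)*2.2,0,255).astype(np.uint8)
cv2.imwrite('pics/w3z.png',cv2.resize(c,None,fx=3.5,fy=3,interpolation=cv2.INTER_CUBIC)[:,:,::-1])
for v in range(185,345,8): print(v,P[v,284].round(0),P[v,270].round(0), P[v,300].round(0))
g,Q=cloud('scene'); c=np.clip(g['img'][170:300,190:350].astype(float)*2,0,255).astype(np.uint8)
cv2.imwrite('pics/s3z.png',cv2.resize(c,None,fx=4.5,fy=4.5,interpolation=cv2.INTER_CUBIC)[:,:,::-1])
E
```

```text
185 [ 483. -108.   81.] [ 482. -116.   80.] [ 484. -100.   81.]
193 [ 484. -108.   93.] [ 486. -116.   81.] [ 489. -100.   79.]
201 [ 484. -108.  108.] [ 491. -117.   80.] [ 493. -101.   80.]
209 [ 487. -109.  113.] [ 496. -118.   80.] [ 498. -101.   81.]
217 [ 490. -109.  113.] [ 501. -119.   79.] [ 503. -102.   81.]
225 [ 494. -110.  114.] [ 505. -119.   81.] [ 507. -103.   80.]
233 [ 498. -111.  113.] [ 509. -120.   81.] [ 512. -103.   82.]
241 [ 502. -111.  114.] [ 514. -121.   81.] [ 517. -104.   80.]
249 [ 506. -112.  114.] [ 519. -122.   81.] [ 522. -105.   81.]
257 [ 504. -112.  127.] [ 503. -117.  127.] [ 527. -105.   80.]
265 [ 503. -111.  135.] [ 503. -117.  134.] [ 509. -105.  126.]
273 [ 504. -112.  141.] [ 503. -117.  140.] [ 509. -106.  133.]
281 [ 504. -112.  147.] [ 503. -117.  147.] [ 505. -106.  147.]
289 [ 504. -112.  153.] [ 503. -117.  153.] [ 505. -106.  152.]
297 [ 507. -112.  153.] [ 502. -116.  159.] [ 502. -106.  162.]
305 [ 510. -113.  154.] [ 502. -116.  164.] [ 503. -106.  165.]
313 [ 512. -113.  155.] [ 502. -116.  169.] [ 504. -107.  169.]
321 [ 516. -113.  154.] [ 503. -116.  171.] [ 503. -107.  174.]
329 [ 519. -114.  154.] [ 502. -115.  177.] [ 499. -107.  182.]
337 [ 523. -115.  154.] [ 503. -116.  179.] [ 498. -107.  187.]
```

View pics/w3z.png

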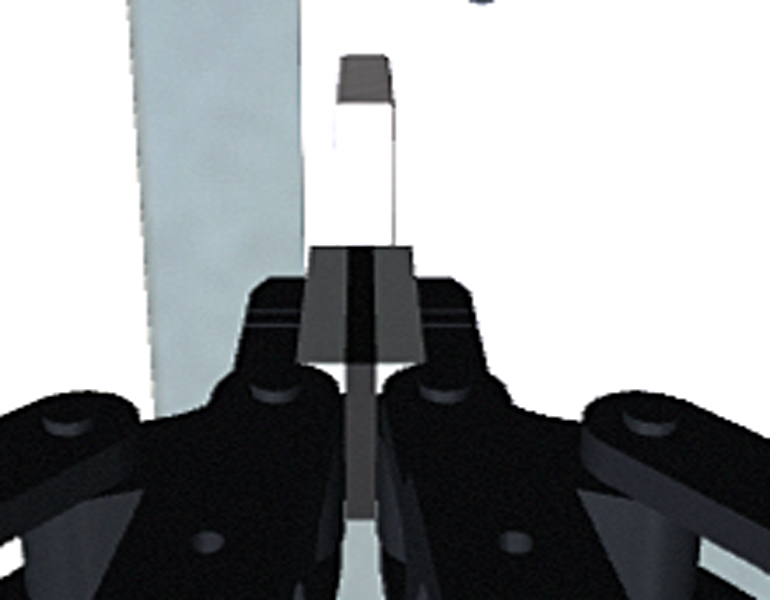

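View pics/s3z.png

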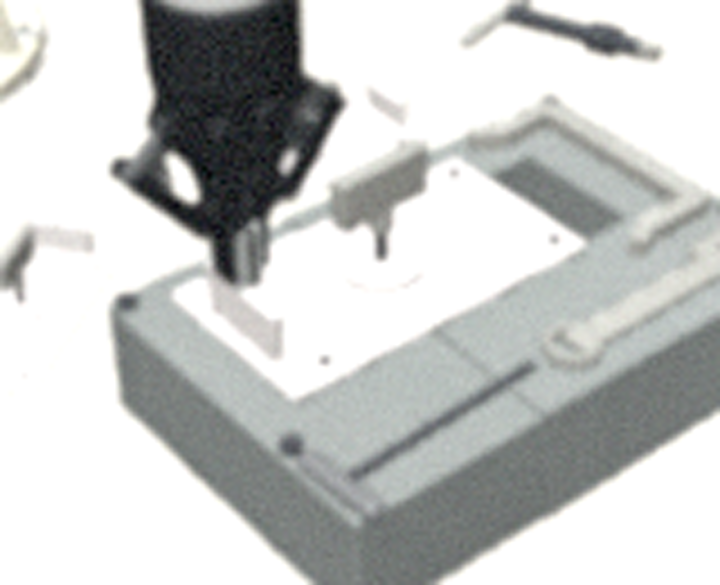

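```bash
python3 - <<'E'
from h import *
f,P=cloud('wrist')
print('cam',-f['R'].T@f['t'])
for v in range(248,262): print(v,P[v,284].round(0),P[v,276].round(0))
for n in ['scene','top']:
    g,Q=cloud(n)
    m=(abs(Q[...,0]-514)<35)&(abs(Q[...,1]+113)<45)&(Q[...,2]>116)
    q=Q[m]; print(n,len(q)); h,e=np.histogram(q[:,2],np.arange(115,260,8)); print(h)
    for lo in range(116,160,6):
        s=q[(q[:,2]>=lo)&(q[:,2]<lo+6)]
        if len(s): print(lo,s.min(0).round(),s.max(0).round(),s.mean(0).round())
E
```

```text
cam [ 441.10172876 -102.53163079  259.14479973]
248 [ 506. -112.  113.] [ 505. -115.  113.]
249 [ 507. -112.  111.] [ 505. -116.  113.]
250 [ 507. -112.  113.] [ 506. -116.  113.]
251 [ 507. -112.  113.] [ 507. -116.  111.]
252 [ 504. -111.  121.] [ 503. -115.  121.]
253 [ 504. -112.  121.] [ 503. -115.  123.]
254 [ 504. -111.  124.] [ 504. -115.  123.]
255 [ 504. -112.  124.] [ 503. -115.  125.]
256 [ 504. -111.  126.] [ 503. -115.  126.]
257 [ 505. -112.  125.] [ 503. -115.  126.]
258 [ 504. -111.  128.] [ 503. -115.  127.]
259 [ 504. -112.  129.] [ 503. -115.  129.]
260 [ 504. -112.  129.] [ 503. -115.  130.]
261 [ 503. -111.  132.] [ 503. -115.  130.]
scene 4355
[  7  36  37  36  33  38  85 100  95  94  91  82 114 149  64  31  64  80]
116 [ 516. -120.  118.] [ 526. -108.  120.] [ 522. -115.  119.]
122 [ 510. -126.  123.] [ 528. -102.  128.] [ 524. -117.  125.]
128 [ 508. -127.  128.] [ 528. -100.  134.] [ 521. -117.  131.]
134 [ 508. -128.  134.] [ 529. -100.  140.] [ 522. -118.  137.]
140 [ 509. -126.  140.] [ 528. -100.  146.] [ 521. -117.  143.]
146 [ 512. -126.  146.] [ 528. -100.  152.] [ 523. -117.  149.]
152 [ 515. -127.  152.] [ 528. -101.  157.] [ 524. -115.  155.]
158 [ 518. -141.  158.] [532. -85. 164.] [ 526. -115.  162.]
top 3427
[0 0 0 0 0 0 0 0 0 0 0 0 0 0 0 0 0 0]
```

{"name": "carry_out", "arguments": {
  "increments": [
    [[0, 0, 0, 0, 0, 0], [0, 0, 0, 0, 0, 0], [0, 0, 0, 0, 0, 0], [0, 0, 0, 0, 0, 0]]
  ],
  "hand": 0.5
}}

```text
clock: 5.27
eef_pos: [514.2, -112.9, 106.9]
tcp_rot: [3.142, 0.0, 2.991]
contact_force: [0.6, -0.1, -0.2]
opening: 0.498
```

{"name": "carry_out", "arguments": {
  "increments": [
    [[0, 0, 0.03, 0, 0, 0], [0, 0, 0.06, 0, 0, 0], [0, 0, 0.08, 0, 0, 0], [0, 0, 0.08, 0, 0, 0], [0, 0, 0.08, 0, 0, 0]]
  ]
}}

```text
clock: 5.68
eef_pos: [513.9, -112.8, 74.6]
tcp_rot: [3.142, -0.001, 2.991]
contact_force: [0.6, 0.1, -0.7]
opening: 0.502
```

```bash
python3 - <<'E'
from h import *
go(513.8,-112.8,73,2.990)
f,P=cloud('wrist'); save(f,'w4.png')
m=(abs(P[...,0]-514)<14)&(abs(P[...,1]+113)<40)&(P[...,2]>83)
for u in (215,225,345,355): print(u,[P[v,u].round(0).tolist() for v in range(240,300,8)])
E
```

```text
t 5.68 pos [ 513.9 -112.8   74.6] rpy [ 3.142e+00 -1.000e-03  2.991e+00] F [ 0.6  0.1 -0.7] M [-0.03 -0.02  0.  ] op 0.5 q6 -1.64
shift [ 0.0002 -0.      0.004 ] turn [ 0.0001 -0.001   0.0008]
215 [[498.0, -144.0, 76.0], [503.0, -146.0, 74.0], [507.0, -146.0, 75.0], [499.0, -140.0, 101.0], [499.0, -138.0, 109.0], [500.0, -137.0, 114.0], [500.0, -136.0, 120.0], [501.0, -136.0, 123.0]]
225 [[499.0, -140.0, 75.0], [503.0, -140.0, 76.0], [499.0, -137.0, 94.0], [500.0, -136.0, 101.0], [500.0, -135.0, 108.0], [500.0, -133.0, 114.0], [502.0, -134.0, 116.0], [505.0, -134.0, 118.0]]
345 [[506.0, -83.0, 80.0], [510.0, -83.0, 80.0], [507.0, -85.0, 94.0], [508.0, -86.0, 100.0], [508.0, -88.0, 107.0], [507.0, -89.0, 114.0], [506.0, -90.0, 121.0], [507.0, -91.0, 124.0]]
355 [[507.0, -78.0, 80.0], [511.0, -78.0, 80.0], [515.0, -79.0, 80.0], [512.0, -81.0, 94.0], [512.0, -83.0, 100.0], [507.0, -85.0, 114.0], [508.0, -86.0, 119.0], [508.0, -87.0, 123.0]]
```

View pics/w4.png

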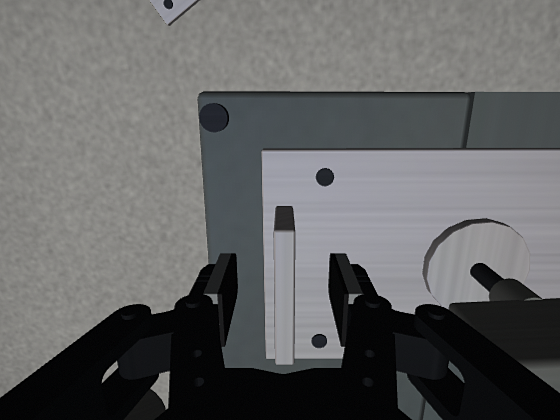

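{"name": "carry_out", "arguments": {
  "increments": [
    [[0, 0, 0, 0, 0, 0], [0, 0, 0, 0, 0, 0], [0, 0, 0, 0, 0, 0], [0, 0, 0, 0, 0, 0], [0, 0, 0, 0, 0, 0]]
  ],
  "hand": 1.0,
  "squeeze": 40
}}

```text
clock: 6.15
eef_pos: [514.6, -112.8, 75.5]
tcp_rot: [3.142, 0.001, 2.991]
contact_force: [-1.2, 1.2, 5.9]
opening: 0.087
```

```bash
python3 - <<'E'
from h import *
s=sense();a=np.radians(81.2);u=np.array([np.cos(a),np.sin(a)]);v=np.array([-u[1],u[0]])
t=s['eef_pos'][:2]+22*u-6.3*v
go(*t,s['eef_pos'][2])
f,P=cloud('wrist'); save(f,'w5.png')
E
```

```text
t 6.15 pos [ 514.6 -112.8   75.5] rpy [3.142e+00 1.000e-03 2.991e+00] F [-1.2  1.2  5.9] M [0.17 0.11 0.1 ] op 0.09 q6 -1.64
shift [-0.0159  0.055   0.    ] turn [0. 0. 0.]
```

View pics/w5.png

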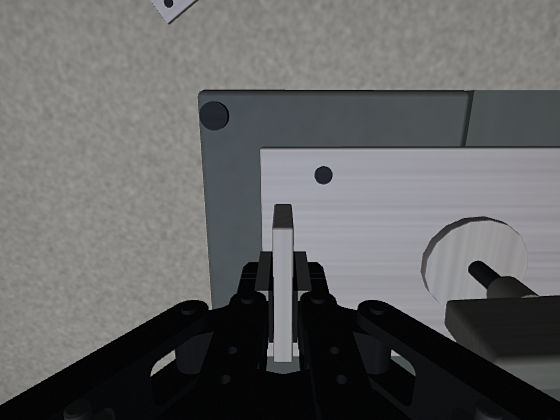

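{"name": "carry_out", "arguments": {
  "increments": [
    [[-0.004, 0.012, 0, 0, 0, 0], [-0.008, 0.024, 0, 0, 0, 0], [-0.012, 0.036, 0, 0, 0, 0], [-0.016, 0.047, 0, 0, 0, 0.003], [-0.016, 0.055, 0, 0, 0, 0.003]]
  ]
}}

```text
clock: 6.62
eef_pos: [524.1, -93.1, 75.5]
tcp_rot: [-3.14, 0.001, 2.988]
contact_force: [-2.8, -8.3, 6.3]
opening: 0.084
```

```bash
cat > m.py <<'E'
from h import *
s=sense(); go(*s['eef_pos'])
f,P=cloud('wrist')
R=np.radians(81.2);d=P[...,:2]-[542.7,42.];x=d@[np.cos(R),np.sin(R)];y=d@[-np.sin(R),np.cos(R)]; z=P[...,2]
for xb in range(-120,110,15):
    s=(z>78.5)&(z<83.5)&(abs(x-xb)<3)&(abs(y)<70)
    g=(z>84)&(z<92)&(abs(x-xb)<3)
    a=y[g&(y>45)&(y<80)];b=y[g&(y<-45)&(y>-72)]
    print(xb,'cover y',np.percentile(y[s],[1,99]).round(1) if s.any() else '', 'guides',a.min().round(1) if len(a) else '',b.max().round(1) if len(b) else '')
for yb in range(-40,41,20):
    s=(z>78.5)&(z<83.5)&(abs(y-yb)<3)&(x<110); g=(z>84)&(z<92)&(abs(y-yb)<3)&(x>85)
    print('y',yb,'lead',np.percentile(x[s],99).round(1) if s.any() else '','stop',np.percentile(x[g],1).round(1) if g.any() else '')
E
python3 m.py
```

```text
t 6.62 pos [524.1 -93.1  75.5] rpy [-3.140e+00  1.000e-03  2.988e+00] F [-2.8 -8.3  6.3] M [-1.2   0.29  0.08] op 0.08 q6 -1.59
shift [0. 0. 0.] turn [0. 0. 0.]
-120 cover y [-2.8 53. ] guides  
-105 cover y [-25.7  53.1] guides  
-90 cover y [-21.3  53.1] guides  
-75 cover y [-29.8  53. ] guides  
-60 cover y [-38.9  53.2] guides  
-45 cover y [21.9 53.4] guides  
-30 cover y [15.8 53.4] guides  
-15 cover y [-16.2  51. ] guides  
0 cover y [-19.8  -6.7] guides  
15 cover y  guides  
30 cover y  guides  
45 cover y  guides  
60 cover y  guides  
75 cover y  guides  
90 cover y  guides  
105 cover y  guides  
y -40 lead -51.1 stop 
y -20 lead -1.3 stop 
y 0 lead -5.3 stop 
y 20 lead -10.4 stop 
y 40 lead -15.3 stop
```

{"name": "carry_out", "arguments": {
  "increments": [
    [[0.0015, 0.015, 0, 0, 0, 0.002], [0.0015, 0.03, 0, 0, 0, 0.002], [0.0015, 0.045, 0, 0, 0, 0.002], [0.0015, 0.06, 0, 0, 0, 0.002], [0.0015, 0.075, 0, 0, 0, 0.002]]
  ]
}}

```text
clock: 7.08
eef_pos: [528.3, -63.4, 75.5]
tcp_rot: [-3.14, 0.001, 2.986]
contact_force: [-1.9, -8.8, 4.8]
opening: 0.087
```

```bash
python3 m.py|grep -v "y  guides" ; python3 - <<'E'
from h import *
f,P=cloud('top')
c=cv2.resize(f['img'][130:270,190:370],None,fx=4.4,fy=4.2,interpolation=cv2.INTER_CUBIC)
cv2.imwrite('pics/topz2.png',np.clip(c[:,:,::-1]*1.8,0,255).astype(np.uint8))
E
```

```text
t 7.08 pos [528.3 -63.4  75.5] rpy [-3.140e+00  1.000e-03  2.986e+00] F [-1.9 -8.8  4.8] M [-1.19  0.22  0.04] op 0.09 q6 -1.53
shift [0. 0. 0.] turn [0. 0. 0.]
-120 cover y [ 5.1 47.9] guides  
-105 cover y [ 5.9 53.6] guides  
-90 cover y [-2.2 53.4] guides  
-75 cover y [-25.4  53.1] guides  
-60 cover y [-21.   53.3] guides  
-45 cover y [-29.7  53. ] guides  
-30 cover y [-38.6  53.3] guides  
-15 cover y [22.  53.3] guides  
0 cover y [15.8 53.3] guides  
15 cover y [-15.9  51.9] guides  
30 cover y [-19.4  -6.8] guides  
y -40 lead -21.3 stop 
y -20 lead 28.7 stop 
y 0 lead 25.0 stop 
y 20 lead 19.7 stop 
y 40 lead 14.8 stop
```

View pics/topz2.png

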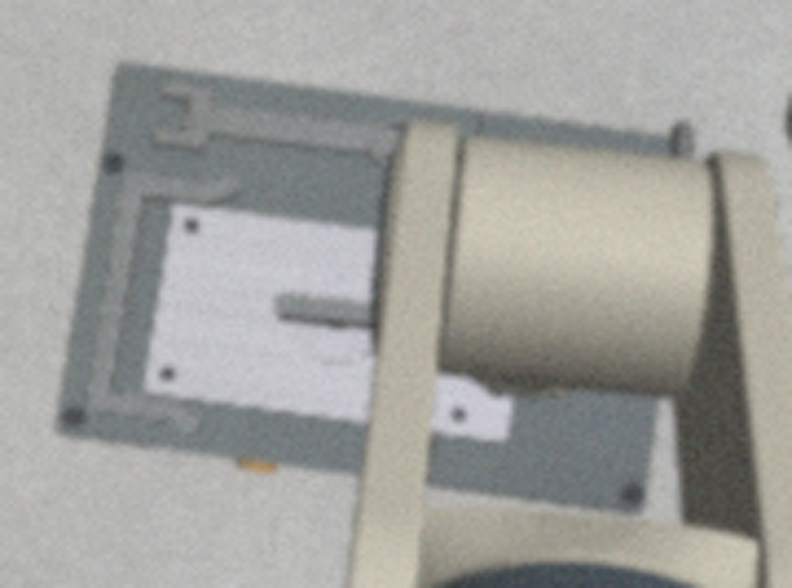

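{"name": "carry_out", "arguments": {
  "increments": [
    [[0.001, 0.008, 0, 0, 0, 0.002], [0.001, 0.016, 0, 0, 0, 0.002], [0.001, 0.024, 0, 0, 0, 0.002], [0.001, 0.03, 0, 0, 0, 0.002]]
  ]
}}

```text
clock: 7.52
eef_pos: [529.7, -51.5, 75.5]
tcp_rot: [-3.14, 0.001, 2.984]
contact_force: [-0.9, -9.6, 5.9]
opening: 0.082
```

{"name": "carry_out", "arguments": {
  "increments": [
    [[0, 0.003, 0, 0, 0, 0], [0, 0.006, 0, 0, 0, 0], [0, 0.008, 0, 0, 0, 0], [0, 0.008, 0, 0, 0, 0]]
  ]
}}

```text
clock: 7.85
eef_pos: [530.3, -48.4, 75.5]
tcp_rot: [-3.14, 0.001, 2.984]
contact_force: [-0.7, -7.0, 5.2]
opening: 0.086
```

```bash
python3 m.py|grep -v "y  guides"
```

```text
t 7.85 pos [530.3 -48.4  75.5] rpy [-3.140e+00  1.000e-03  2.984e+00] F [-0.7 -7.   5.2] M [-1.01  0.19 -0.11] op 0.09 q6 -1.5
shift [0. 0. 0.] turn [0. 0. 0.]
-90 cover y [ 6.5 53.9] guides  
-75 cover y [-1.6 53.8] guides  
-60 cover y [-24.9  53.6] guides  
-45 cover y [-20.8  53.4] guides  
-30 cover y [-29.9  53.4] guides  
-15 cover y [-38.4  53.5] guides  
0 cover y [22.3 53.7] guides  
15 cover y [16.  53.4] guides  
30 cover y [-15.5  52.2] guides  
45 cover y [-19.1  -5.6] guides  
y -40 lead -5.7 stop 
y -20 lead 43.8 stop 
y 0 lead 39.9 stop 
y 20 lead 34.9 stop 
y 40 lead 30.1 stop
```

{"name": "carry_out", "arguments": {
  "increments": [
    [[0, 0.003, 0, 0, 0, 0], [0, 0.006, 0, 0, 0, 0], [0, 0.006, 0, 0, 0, 0]]
  ]
}}

```text
clock: 8.15
eef_pos: [530.6, -46.5, 75.5]
tcp_rot: [-3.139, 0.001, 2.984]
contact_force: [-0.4, -9.7, 6.2]
opening: 0.085
```

{"name": "carry_out", "arguments": {
  "increments": [
    [[0, 0.003, 0, 0, 0, 0], [0, 0.005, 0, 0, 0, 0], [0, 0.005, 0, 0, 0, 0]]
  ]
}}

```text
clock: 8.4
eef_pos: [530.8, -46.4, 75.5]
tcp_rot: [-3.137, 0.002, 2.985]
contact_force: [-3.0, -23.0, 6.2]
opening: 0.086
```

{"name": "carry_out", "arguments": {
  "increments": [
    [[0, -0.004, 0, 0, 0, 0], [0, -0.004, 0, 0, 0, 0]]
  ]
}}

```text
clock: 8.57
eef_pos: [530.8, -46.4, 75.5]
tcp_rot: [-3.139, 0.002, 2.984]
contact_force: [-0.9, -11.1, 5.5]
opening: 0.084
```

{"name": "carry_out", "arguments": {
  "increments": [
    [[0, 0, 0, 0, 0, 0], [0, 0, 0, 0, 0, 0], [0, 0, 0, 0, 0, 0]]
  ],
  "hand": 0.5
}}

```text
clock: 8.82
eef_pos: [530.1, -44.4, 74.8]
tcp_rot: [3.141, -0.0, 2.983]
contact_force: [-0.1, 0.3, 0.8]
opening: 0.491
```

```bash
python3 -c "
from h import *
go(530.8,-46.4,240,2.985)"
```

```text
t 8.82 pos [530.1 -44.4  74.8] rpy [ 3.141 -0.     2.983] F [-0.1  0.3  0.8] M [-0.01  0.    0.02] op 0.49 q6 -1.5
shift [-0.0024 -0.0046 -0.413 ] turn [ 0.0002 -0.0002 -0.0016]
```

{"name": "carry_out", "arguments": {
  "increments": [
    [[0, 0, -0.1, 0, 0, 0], [0, 0, -0.2, 0, 0, -0.1], [0, 0, -0.3, 0, 0, -0.2], [0, 0, -0.35, 0, 0, -0.3], [0, 0, -0.35, 0, 0, -0.4]]
  ]
}}

```text
clock: 9.23
eef_pos: [533.1, -44.4, 220.2]
tcp_rot: [-3.139, 0.008, -2.875]
contact_force: [1.3, -0.6, -0.6]
opening: 0.499
```

```bash
python3 - <<'E'
from h import *
go(530.8,-46.4,215,4.58-2*np.pi)
f=optics.grab_frame('wrist'); save(f,'w6.png')
f,P=cloud('top')
print('wing',rect(P,145,156,(480,610,-20,100)))
c=cv2.resize(f['img'][130:270,190:370],None,fx=4.4,fy=4.2,interpolation=cv2.INTER_CUBIC)
cv2.imwrite('pics/topz3.png',np.clip(c[:,:,::-1]*1.8,0,255).astype(np.uint8))
E
```

```text
t 9.23 pos [533.1 -44.4 220.2] rpy [-3.139  0.008 -2.875] F [ 1.3 -0.6 -0.6] M [ 0.02 -0.04 -0.07] op 0.5 q6 -1.92
shift [ 0.0071 -0.0032  0.013 ] turn [-0.0066  0.0052 -1.1193]
wing (np.int64(67), array([544.9,  58.5]), array([26. , 11.8]), 82.46, np.float64(149.8))
```

View pics/topz3.png

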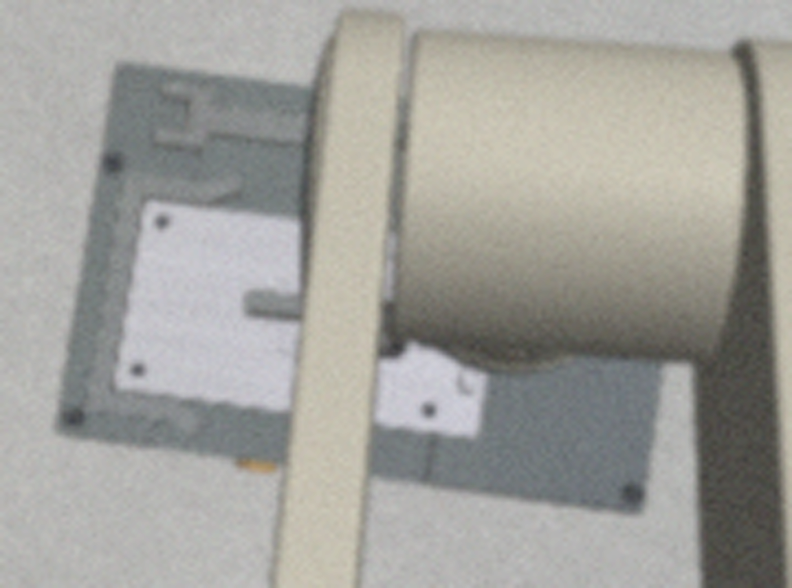

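View pics/w6.png

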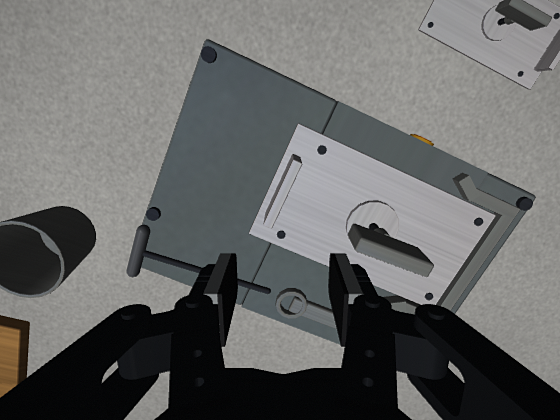

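```bash
python3 - <<'E'
from h import *
go(543,42.3,220,-1.69)
E
```

```text
t 9.33 pos [530.8 -44.2 216. ] rpy [-3.141e+00  2.000e-03 -2.879e+00] F [ 0.1 -0.7 -1. ] M [-0.04  0.04  0.  ] op 0.5 q6 -1.92
shift [-0.0858  0.2009 -0.0098] turn [-0.0017  0.0015 -1.1352]
```

{"name": "carry_out", "arguments": {
  "increments": [
    [[-0.017, 0.04, -0.01, 0, 0, -0.119], [-0.034, 0.08, -0.01, 0, 0, -0.238], [-0.052, 0.12, -0.01, 0, 0, -0.357], [-0.07, 0.16, -0.01, 0, 0, -0.476], [-0.086, 0.2, -0.01, 0, 0, -0.59]]
  ]
}}

```text
clock: 9.75
eef_pos: [542.1, 42.6, 217.5]
tcp_rot: [3.14, -0.002, -2.261]
contact_force: [-0.4, -0.7, -0.7]
opening: 0.502
```

{"name": "carry_out", "arguments": {
  "increments": [
    [[0, 0, 0, 0, 0, -0.119], [0, 0, 0, 0, 0, -0.238], [0, 0, 0, 0, 0, -0.357], [0, 0, 0, 0, 0, -0.476], [0, 0, 0, 0, 0, -0.54]]
  ]
}}

```text
clock: 10.17
eef_pos: [541.9, 41.9, 217.4]
tcp_rot: [3.139, -0.0, -1.694]
contact_force: [0.2, 0.3, 0.3]
opening: 0.505
```

```bash
python3 - <<'E'
from h import *
go(543,42.3,220,-1.69)
f,P=cloud('wrist'); save(f,'w7.png')
print('wing',rect(P,145,156,(480,610,-20,100)))
print('boss',rect(P,84.5,90,(500,590,0,90)))
print('tab',rect(P,108,118,(490,580,-80,-10)))
E
```

```text
t 10.17 pos [541.9  41.9 217.4] rpy [ 3.139 -0.    -1.694] F [0.2 0.3 0.3] M [0.02 0.01 0.06] op 0.51 q6 -2.94
shift [-0.0013 -0.0026 -0.0066] turn [ 0.0026 -0.0004 -0.0041]
wing (np.int64(1415), array([544.2,  41.7]), array([60.1, 12. ]), 83.88, np.float64(150.5))
boss (np.int64(1333), array([544. ,  41.3]), array([43.1, 46.4]), 83.3, np.float64(86.7))
tab (np.int64(986), array([530., -47.]), array([ 8.1, 59.4]), 81.05, np.float64(112.6))
```

View pics/w7.png

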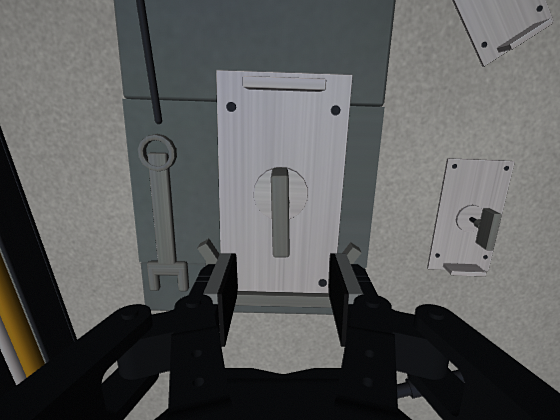

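```bash
python3 - <<'E'
from h import *
go(543.8,41.9,104,-1.69)
E
```

```text
t 10.22 pos [541.9  41.9 217.4] rpy [ 3.139 -0.    -1.692] F [0.5 0.1 0.1] M [-0.02 -0.    0.02] op 0.5 q6 -2.95
shift [-0.0008 -0.0054  0.2835] turn [ 0.0025 -0.0004 -0.0023]
```

{"name": "carry_out", "arguments": {
  "increments": [
    [[-0.0008, -0.005, 0.06, 0.0025, 0, 0], [-0.0008, -0.005, 0.13, 0.0025, 0, 0], [-0.0008, -0.005, 0.2, 0.0025, 0, 0], [-0.0008, -0.005, 0.22, 0.0025, 0, 0], [-0.0008, -0.005, 0.22, 0.0025, 0, 0]]
  ]
}}

```text
clock: 10.63
eef_pos: [542.5, 41.7, 128.1]
tcp_rot: [3.138, -0.001, -1.701]
contact_force: [-0.1, 0.9, -0.8]
opening: 0.502
```

```bash
python3 - <<'E'
from h import *
f,P=cloud('wrist'); save(f,'w8.png')
go(543.8,41.9,104,-1.69)
print('wing',rect(P,145,156,(480,610,-20,100)))
E
```

```text
t 10.68 pos [543.9  41.8 129.9] rpy [ 3.141e+00 -1.000e-03 -1.700e+00] F [-0.1  0.7  0.6] M [-0.02  0.02  0.05] op 0.5 q6 -2.94
shift [-0.0004  0.0003  0.0648] turn [ 0.0004 -0.0006 -0.0095]
wing (np.int64(4269), array([539.6,  38.5]), array([54.6, 54. ]), 31.03, np.float64(150.5))
```

View pics/w8.png

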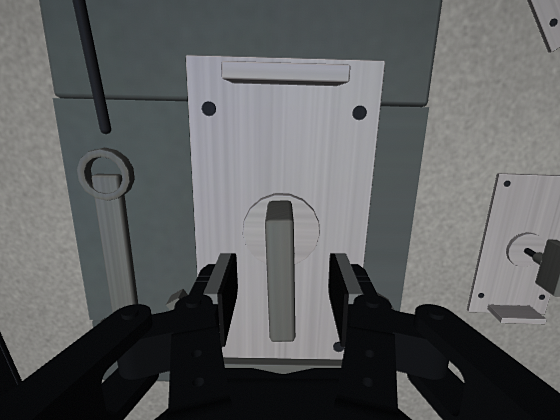

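{"name": "carry_out", "arguments": {
  "increments": [
    [[0, 0, 0.03, 0, 0, 0], [0, 0, 0.06, 0, 0, 0], [0, 0, 0.065, 0, 0, 0], [0, 0, 0.065, 0, 0, 0], [0, 0, 0.065, 0, 0, 0]]
  ]
}}

```text
clock: 11.1
eef_pos: [545.2, 41.7, 105.4]
tcp_rot: [-3.139, 0.0, -1.698]
contact_force: [0.0, -1.1, -0.1]
opening: 0.501
```

{"name": "carry_out", "arguments": {
  "increments": [
    [[0, 0, 0, 0, 0, 0], [0, 0, 0, 0, 0, 0], [0, 0, 0, 0, 0, 0], [0, 0, 0, 0, 0, 0], [0, 0, 0, 0, 0, 0]]
  ],
  "hand": 1.0,
  "squeeze": 50
}}

```text
clock: 11.52
eef_pos: [544.5, 41.8, 105.0]
tcp_rot: [-3.14, -0.0, -1.698]
contact_force: [-2.6, 0.8, 0.5]
opening: 0.127
```

```bash
python3 - <<'E'
from h import *
f,P=cloud('wrist'); save(f,'w9.png')
go(543.8,41.9,104,-1.69)
print('tab',rect(P,108,118,(490,580,-80,-10)))
E
```

```text
t 11.57 pos [544.5  41.8 104.9] rpy [-3.14  -0.    -1.698] F [-3.5  1.   1.6] M [0.17 0.64 0.08] op 0.13 q6 -2.94
shift [-0.0001  0.0018  0.0023] turn [-0.0018 -0.0001 -0.0072]
tab (np.int64(3290), array([530.8, -47.4]), array([ 8.4, 60.1]), 81.13, np.float64(112.6))
```

View pics/w9.png

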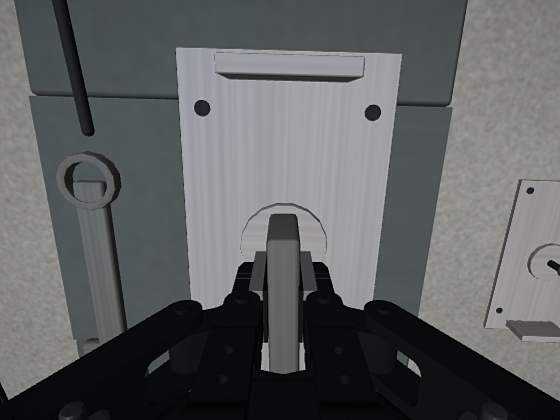

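{"name": "carry_out", "arguments": {
  "increments": [
    [[0, 0, 0.004, 0, 0, 0.0], [0, 0, 0.008, 0, 0, 0.05], [0, 0, 0.012, 0, 0, 0.1], [0, 0, 0.014, 0, 0, 0.15], [0, 0, 0.014, 0, 0, 0.2]]
  ]
}}

```text
clock: 11.98
eef_pos: [545.2, 41.8, 101.3]
tcp_rot: [-3.139, 0.001, -1.909]
contact_force: [-10.8, -0.3, 27.4]
opening: 0.132
```

```bash
python3 - <<'E'
from h import *
go(543.8,41.9,104,-1.69)
E
```

```text
t 11.98 pos [545.2  41.8 101.3] rpy [-3.139e+00  1.000e-03 -1.909e+00] F [-10.8  -0.3  27.4] M [0.01 2.07 0.03] op 0.13 q6 -2.73
shift [ 0.0008  0.0033 -0.0067] turn [-0.0029  0.0003 -0.2095]
```

{"name": "carry_out", "arguments": {
  "increments": [
    [[0.001, 0.003, 0, 0, 0, 0.05], [0.001, 0.003, 0, 0, 0, 0.1], [0.001, 0.003, 0, 0, 0, 0.15], [0.001, 0.003, 0, 0, 0, 0.2], [0.001, 0.003, 0, 0, 0, 0.2]]
  ]
}}

```text
clock: 12.4
eef_pos: [544.8, 41.8, 101.3]
tcp_rot: [-3.137, 0.002, -2.12]
contact_force: [-6.8, -1.0, 23.4]
opening: 0.13
```

{"name": "carry_out", "arguments": {
  "increments": [
    [[0, 0, 0, 0, 0, 0.05], [0, 0, 0, 0, 0, 0.1], [0, 0, 0, 0, 0, 0.15], [0, 0, 0, 0, 0, 0.15]]
  ]
}}

```text
clock: 12.73
eef_pos: [544.8, 41.8, 101.3]
tcp_rot: [-3.138, 0.003, -2.277]
contact_force: [-7.4, -0.2, 23.1]
opening: 0.132
```

{"name": "carry_out", "arguments": {
  "increments": [
    [[0, 0, 0, 0, 0, 0.05], [0, 0, 0, 0, 0, 0.1], [0, 0, 0, 0, 0, 0.15], [0, 0, 0, 0, 0, 0.15]]
  ]
}}

```text
clock: 13.07
eef_pos: [544.6, 41.8, 101.1]
tcp_rot: [-3.138, 0.003, -2.434]
contact_force: [-6.8, -0.2, 21.4]
opening: 0.132
```

{"name": "carry_out", "arguments": {
  "increments": [
    [[0, 0, 0, 0, 0, 0.05], [0, 0, 0, 0, 0, 0.1], [0, 0, 0, 0, 0, 0.15], [0, 0, 0, 0, 0, 0.15]]
  ]
}}

```text
clock: 13.4
eef_pos: [544.4, 41.8, 100.3]
tcp_rot: [-3.139, 0.004, -2.591]
contact_force: [-4.7, -1.1, 12.6]
opening: 0.131
```

{"name": "carry_out", "arguments": {
  "increments": [
    [[0, 0, 0, 0, 0, 0.05], [0, 0, 0, 0, 0, 0.1], [0, 0, 0, 0, 0, 0.12], [0, 0, 0, 0, 0, 0.12]]
  ]
}}

```text
clock: 13.73
eef_pos: [544.3, 41.8, 99.7]
tcp_rot: [-3.14, 0.003, -2.715]
contact_force: [-3.3, 0.3, 6.2]
opening: 0.136
```

{"name": "carry_out", "arguments": {
  "increments": [
    [[0, 0, 0.01, 0, 0, 0], [0, 0, 0.02, 0, 0, 0], [0, 0, 0.03, 0, 0, 0], [0, 0, 0.038, 0, 0, 0], [0, 0, 0.045, 0, 0, 0]]
  ]
}}

```text
clock: 14.15
eef_pos: [544.4, 41.8, 81.8]
tcp_rot: [-3.14, 0.003, -2.713]
contact_force: [-3.1, 0.2, 9.8]
opening: 0.135
```

{"name": "carry_out", "arguments": {
  "increments": [
    [[0, 0, 0.003, 0, 0, 0.08], [0, 0, 0.003, 0, 0, 0.16], [0, 0, 0.003, 0, 0, 0.24], [0, 0, 0.003, 0, 0, 0.32], [0, 0, 0.003, 0, 0, 0.4]]
  ]
}}

```text
clock: 14.57
eef_pos: [544.4, 41.9, 81.5]
tcp_rot: [-3.142, 0.004, -3.136]
contact_force: [-6.6, 2.1, 19.0]
opening: 0.136
```

```bash
python3 - <<'E'
from h import *
go(544.4,41.8,81.8)
E
```

```text
t 14.57 pos [544.4  41.9  81.5] rpy [-3.142  0.004 -3.136] F [-6.6  2.1 19. ] M [0.17 1.36 0.02] op 0.14 q6 -1.5
shift [-0.     -0.0003 -0.0006] turn [0. 0. 0.]
```

{"name": "carry_out", "arguments": {
  "increments": [
    [[0, 0, 0, 0, 0, 0.09], [0, 0, 0, 0, 0, 0.18], [0, 0, 0, 0, 0, 0.27], [0, 0, 0, 0, 0, 0.36], [0, 0, 0, 0, 0, 0.45]]
  ]
}}

```text
clock: 14.98
eef_pos: [544.4, 42.1, 81.6]
tcp_rot: [3.14, 0.003, 2.675]
contact_force: [-7.4, 2.7, 19.3]
opening: 0.135
```

{"name": "carry_out", "arguments": {
  "increments": [
    [[0, 0, 0, 0, 0, 0.09], [0, 0, 0, 0, 0, 0.18], [0, 0, 0, 0, 0, 0.27], [0, 0, 0, 0, 0, 0.36], [0, 0, 0, 0, 0, 0.36]]
  ]
}}

```text
clock: 15.4
eef_pos: [544.4, 42.3, 81.6]
tcp_rot: [3.138, 0.002, 2.297]
contact_force: [-6.5, 3.7, 19.5]
opening: 0.134
```

```bash
python3 - <<'E'
from h import *
go(544.4,41.8,81.8)
E
```

```text
t 15.4 pos [544.4  42.3  81.6] rpy [3.138e+00 2.000e-03 2.297e+00] F [-6.5  3.7 19.5] M [ 0.55  1.33 -0.  ] op 0.13 q6 -0.65
shift [-0.0009 -0.0009 -0.0005] turn [0. 0. 0.]
```

{"name": "carry_out", "arguments": {
  "increments": [
    [[0, 0, 0, 0, 0, 0.07], [0, 0, 0, 0, 0, 0.14], [0, 0, 0, 0, 0, 0.21], [0, 0, 0, 0, 0, 0.28], [0, 0, 0, 0, 0, 0.28]]
  ]
}}

```text
clock: 15.82
eef_pos: [544.5, 42.4, 81.5]
tcp_rot: [3.138, 0.001, 2.005]
contact_force: [-5.5, 3.4, 17.3]
opening: 0.133
```

```bash
python3 - <<'E'
from h import *
go(544.4,41.8,81.8)
E
```

```text
t 15.82 pos [544.5  42.4  81.5] rpy [3.138e+00 1.000e-03 2.005e+00] F [-5.5  3.4 17.3] M [0.72 1.39 0.02] op 0.13 q6 -0.36
shift [-0.0014 -0.0008 -0.0006] turn [0. 0. 0.]
```

{"name": "carry_out", "arguments": {
  "increments": [
    [[0, 0, 0, 0, 0, 0.04], [0, 0, 0, 0, 0, 0.08], [0, 0, 0, 0, 0, 0.12], [0, 0, 0, 0, 0, 0.12]]
  ]
}}

```text
clock: 16.15
eef_pos: [544.5, 42.5, 81.6]
tcp_rot: [3.137, 0.001, 1.881]
contact_force: [-6.5, 4.7, 17.6]
opening: 0.136
```

```bash
python3 - <<'E'
from h import *
go(544.4,41.8,81.8)
E
```

```text
t 16.15 pos [544.5  42.5  81.6] rpy [3.137e+00 1.000e-03 1.881e+00] F [-6.5  4.7 17.6] M [ 0.83  1.37 -0.09] op 0.14 q6 -0.24
shift [-0.0015 -0.0008 -0.0006] turn [0. 0. 0.]
```

{"name": "carry_out", "arguments": {
  "increments": [
    [[0, 0, 0, 0, 0, 0.04], [0, 0, 0, 0, 0, 0.08], [0, 0, 0, 0, 0, 0.08]]
  ]
}}

```text
clock: 16.4
eef_pos: [544.6, 42.5, 81.6]
tcp_rot: [3.137, 0.0, 1.797]
contact_force: [-6.0, 4.5, 18.5]
opening: 0.129
```

```bash
python3 - <<'E'
from h import *
go(544.4,41.8,81.8)
E
```

```text
t 16.4 pos [544.6  42.5  81.6] rpy [3.137 0.    1.797] F [-6.   4.5 18.5] M [ 0.81  1.3  -0.  ] op 0.13 q6 -0.15
shift [-0.0016 -0.0009 -0.0005] turn [0. 0. 0.]
```

{"name": "carry_out", "arguments": {
  "increments": [
    [[0, 0, 0, 0, 0, 0.04], [0, 0, 0, 0, 0, 0.08], [0, 0, 0, 0, 0, 0.08]]
  ]
}}

```text
clock: 16.65
eef_pos: [544.6, 42.5, 81.6]
tcp_rot: [3.137, -0.0, 1.713]
contact_force: [-5.3, 4.5, 17.9]
opening: 0.136
```

```bash
python3 - <<'E'
from h import *
go(544.4,41.8,81.8)
f=optics.grab_frame('wrist'); save(f,'w10.png')
E
```

```text
t 16.65 pos [544.6  42.5  81.6] rpy [ 3.137 -0.     1.713] F [-5.3  4.5 17.9] M [0.77 1.26 0.03] op 0.14 q6 -0.07
shift [-0.0017 -0.0007 -0.0006] turn [0. 0. 0.]
```

View pics/w10.png

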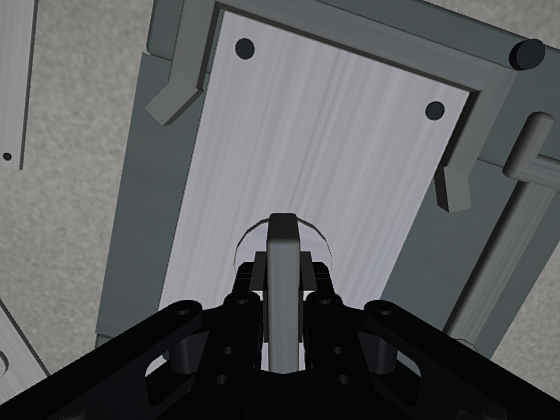

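{"name": "carry_out", "arguments": {
  "increments": [
    [[0, 0, 0, 0, 0, 0.04], [0, 0, 0, 0, 0, 0.08], [0, 0, 0, 0, 0, 0.08]]
  ]
}}

```text
clock: 16.95
eef_pos: [544.6, 42.5, 81.6]
tcp_rot: [3.137, -0.001, 1.63]
contact_force: [-5.0, 3.6, 17.7]
opening: 0.128
```

```bash
python3 - <<'E'
from h import *
go(544.4,41.8,81.8)
E
```

```text
t 16.95 pos [544.6  42.5  81.6] rpy [ 3.137e+00 -1.000e-03  1.630e+00] F [-5.   3.6 17.7] M [0.89 1.25 0.05] op 0.13 q6 0.02
shift [-0.0018 -0.0007 -0.0006] turn [0. 0. 0.]
```

{"name": "carry_out", "arguments": {
  "increments": [
    [[0, 0, 0, 0, 0, 0.04], [0, 0, 0, 0, 0, 0.08], [0, 0, 0, 0, 0, 0.08]]
  ]
}}

```text
clock: 17.2
eef_pos: [544.2, 42.7, 81.6]
tcp_rot: [3.138, -0.001, 1.546]
contact_force: [-7.5, 6.5, 18.6]
opening: 0.131
```

```bash
python3 - <<'E'
from h import *
go(544.4,41.8,81.8)
f=optics.grab_frame('wrist'); save(f,'w11.png')
E
```

```text
t 17.2 pos [544.2  42.7  81.6] rpy [ 3.138e+00 -1.000e-03  1.546e+00] F [-7.5  6.5 18.6] M [1.13 1.48 0.29] op 0.13 q6 0.1
shift [-0.0022  0.0006 -0.0005] turn [0. 0. 0.]
```

View pics/w11.png

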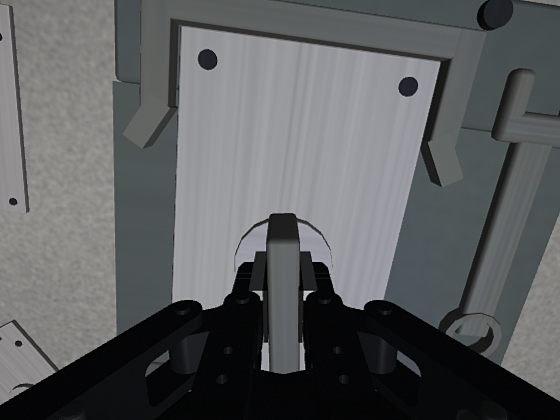

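{"name": "carry_out", "arguments": {
  "increments": [
    [[0, 0, 0, 0, 0, 0.03], [0, 0, 0, 0, 0, 0.06], [0, 0, 0, 0, 0, 0.06]]
  ]
}}

```text
clock: 17.5
eef_pos: [543.6, 42.9, 81.5]
tcp_rot: [3.139, -0.001, 1.484]
contact_force: [-9.4, 7.2, 21.5]
opening: 0.131
```

```bash
python3 - <<'E'
from h import *
go(544.4,41.8,81.8)
f,P=cloud('wrist'); save(f,'w12.png')
print('wing',rect(P,122,133,(480,610,-20,100)))
f,P=cloud('top')
print('wing',rect(P,115,135,(500,610,-20,100)))
E
```

```text
t 17.5 pos [543.6  42.9  81.5] rpy [ 3.139e+00 -1.000e-03  1.484e+00] F [-9.4  7.2 21.5] M [1.32 1.92 0.45] op 0.13 q6 0.16
shift [-0.0025  0.0023 -0.0006] turn [0. 0. 0.]
wing (np.int64(5355), array([548.4,  43.8]), array([30. , 58.1]), 5.3, np.float64(126.7))
wing (np.int64(0), array([0., 0.]), array([0., 0.]), 0.0, np.float64(nan))h.py:27: RuntimeWarning: Mean of empty slice.
  q=P[m]; r=cv2.minAreaRect(q[:,:2].astype(np.float32)); return m.sum(),np.round(r[0],1),np.round(r[1],1),round(r[2],2),q[:,2].mean().round(1)
  ret = ret.dtype.type(ret / rcount)
```

View pics/w12.png

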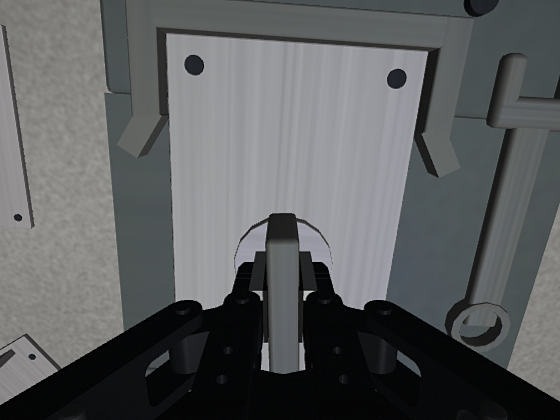

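{"name": "carry_out", "arguments": {
  "increments": [
    [[0, 0, -0.004, 0, 0, -0.02], [0, 0, -0.008, 0, 0, -0.02], [0, 0, -0.01, 0, 0, -0.02], [0, 0, -0.01, 0, 0, -0.02]]
  ]
}}

```text
clock: 17.93
eef_pos: [543.4, 42.6, 84.2]
tcp_rot: [3.14, -0.001, 1.507]
contact_force: [-5.1, 6.3, 6.1]
opening: 0.137
```

```bash
python3 - <<'E'
from h import *
go(544.4,41.8,81.8)
E
```

```text
t 17.93 pos [543.4  42.6  84.2] rpy [ 3.140e+00 -1.000e-03  1.507e+00] F [-5.1  6.3  6.1] M [1.17 1.03 0.22] op 0.14 q6 0.14
shift [-0.002   0.0027  0.006 ] turn [0. 0. 0.]
```

{"name": "carry_out", "arguments": {
  "increments": [
    [[0, 0, -0.003, 0, 0, 0], [0, 0, -0.006, 0, 0, 0], [0, 0, -0.006, 0, 0, 0]]
  ]
}}

```text
clock: 18.18
eef_pos: [543.4, 42.6, 86.6]
tcp_rot: [3.14, -0.001, 1.507]
contact_force: [-5.6, 5.6, 7.4]
opening: 0.133
```

```bash
python3 - <<'E'
from h import *
go(544.4,41.8,81.8)
E
```

```text
t 18.18 pos [543.4  42.6  86.6] rpy [ 3.140e+00 -1.000e-03  1.507e+00] F [-5.6  5.6  7.4] M [1.09 1.02 0.21] op 0.13 q6 0.14
shift [-0.0019  0.0026  0.012 ] turn [0. 0. 0.]
```

{"name": "carry_out", "arguments": {
  "increments": [
    [[0, 0, -0.003, 0, 0, 0], [0, 0, -0.006, 0, 0, 0], [0, 0, -0.006, 0, 0, 0]]
  ]
}}

```text
clock: 18.43
eef_pos: [543.4, 42.6, 89.1]
tcp_rot: [3.14, -0.001, 1.507]
contact_force: [-5.0, 5.3, 8.4]
opening: 0.132
```

{"name": "carry_out", "arguments": {
  "increments": [
    [[0, 0, -0.002, 0, 0, 0], [0, 0, -0.004, 0, 0, 0], [0, 0, -0.004, 0, 0, 0]]
  ]
}}

```text
clock: 18.68
eef_pos: [543.3, 42.6, 90.1]
tcp_rot: [3.14, -0.001, 1.507]
contact_force: [-3.0, 5.9, -1.5]
opening: 0.131
```

{"name": "carry_out", "arguments": {
  "increments": [
    [[0, 0, 0, 0, 0, 0], [0, 0, 0, 0, 0, 0], [0, 0, 0, 0, 0, 0], [0, 0, 0, 0, 0, 0]]
  ],
  "hand": 0.5
}}

```text
clock: 19.02
eef_pos: [544.1, 41.6, 90.6]
tcp_rot: [3.138, 0.0, 1.507]
contact_force: [0.9, -0.1, -0.1]
opening: 0.495
```

{"name": "carry_out", "arguments": {
  "increments": [
    [[0, 0, -0.06, 0, 0, 0], [0, 0, -0.14, 0, 0, 0], [0, 0, -0.22, 0, 0, 0], [0, 0, -0.3, 0, 0, 0], [0, 0, -0.3, 0, 0, 0]]
  ]
}}

```text
clock: 19.43
eef_pos: [547.1, 41.9, 216.9]
tcp_rot: [3.129, -0.001, 1.507]
contact_force: [2.2, 0.1, -0.7]
opening: 0.497
```

```bash
python3 - <<'E'
from h import *
go(544.4,41.8,200)
f,P=cloud('wrist'); save(f,'w13.png')
print('wing',rect(P,128,140,(490,600,-10,90)))
print('tab',rect(P,108,118,(490,580,-80,-10)))
m=(P[...,2]>128)&(P[...,2]<140)&(abs(P[...,0]-544)<12)&(abs(P[...,1]-42)<10); print(np.median(P[m][:,2]))
E
```

```text
t 19.43 pos [547.1  41.9 216.9] rpy [ 3.129e+00 -1.000e-03  1.507e+00] F [ 2.2  0.1 -0.7] M [-0.03 -0.04  0.  ] op 0.5 q6 0.14
shift [-0.0007 -0.0072  0.042 ] turn [0. 0. 0.]
wing (np.int64(1279), array([543.6,  41.8]), array([59.8, 11.8]), 86.33, np.float64(134.6))
tab (np.int64(675), array([531.5, -47.1]), array([ 9.6, 57.8]), 80.91, np.float64(112.1))
134.81219972647037
```

View pics/w13.png

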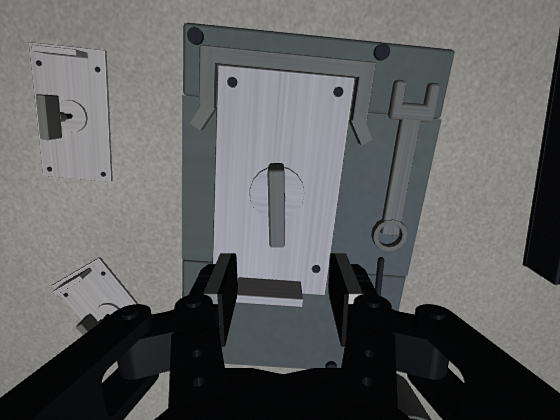

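```bash
python3 m.py; python3 - <<'E'
from h import *
f,P=cloud('wrist')
f,P=cloud('top'); f2,P2=cloud('scene')
for n,f_,p in (('top',f,P),('scene',f2,P2)): print(n,'wing',rect(p,128,140,(490,600,-10,90)))
f=optics.grab_frame('wrist'); c=cv2.resize(f['img'][20:160,170:400],None,fx=3.4,fy=4,interpolation=cv2.INTER_CUBIC); cv2.imwrite('pics/w14.png',c[:,:,::-1])
E
```

```text
t 19.48 pos [545.9  41.8 214.1] rpy [ 3.132e+00 -1.000e-03  1.507e+00] F [ 0.5  0.3 -1. ] M [-0.    0.   -0.01] op 0.5 q6 0.14
shift [0. 0. 0.] turn [0. 0. 0.]
-120 cover y  guides  
-105 cover y  guides  
-90 cover y [-55.9  30.6] guides  
-75 cover y [-54.4  31.3] guides  
-60 cover y [-52.7  52.5] guides  
-45 cover y [-54.8  52. ] guides  
-30 cover y [-54.9  52.6] guides  
-15 cover y [-55.2  52.8] guides  
0 cover y [-55.2  53.2] guides  
15 cover y [-55.1  52.9] guides  
30 cover y [-54.5  52.6] guides  
45 cover y [-54.5  52.6] guides 66.2 -67.7
60 cover y [-55.9  53.7] guides 56.8 -58.6
75 cover y [-55.5  53.4] guides 55.5 -57.1
90 cover y [-55.3  53.9] guides 55.4 -57.2
105 cover y  guides 45.0 -45.1
y -40 lead 98.6 stop 99.8
y -20 lead 99.0 stop 99.9
y 0 lead 98.7 stop 99.8
y 20 lead 98.6 stop 100.1
y 40 lead 98.4 stop 100.0
top wing (np.int64(0), array([0., 0.]), array([0., 0.]), 0.0, np.float64(nan))
scene wing (np.int64(99), array([545.5,  42. ]), array([61.4, 13.7]), 83.91, np.float64(133.5))h.py:27: RuntimeWarning: Mean of empty slice.
  q=P[m]; r=cv2.minAreaRect(q[:,:2].astype(np.float32)); return m.sum(),np.round(r[0],1),np.round(r[1],1),round(r[2],2),q[:,2].mean().round(1)
  ret = ret.dtype.type(ret / rcount)
```

View pics/w14.png

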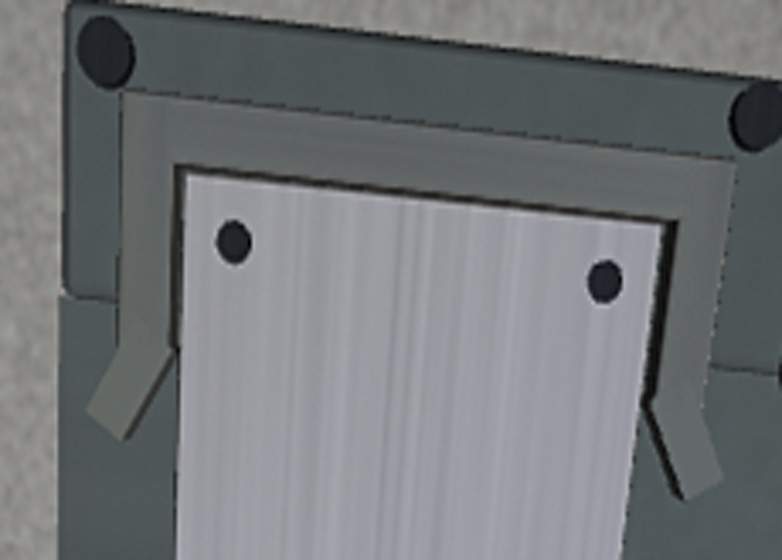

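{"name": "carry_out", "arguments": {
  "increments": [
    [[0, 0, -0.05, 0, 0, 0], [0, 0, -0.05, 0, 0, 0], [0, 0, -0.05, 0, 0, 0], [0, 0, -0.05, 0, 0, 0], [0, 0, -0.05, 0, 0, 0]]
  ]
}}

```text
clock: 20.15
eef_pos: [542.8, 41.8, 229.3]
tcp_rot: [3.141, 0.0, 1.507]
contact_force: [-0.2, 0.2, -0.4]
opening: 0.496
```

```bash
python3 - <<'E'
from h import *
f,P=cloud('wrist'); print('wing',rect(P,125,155,(490,600,-10,90)))
go(544,42,200); print(r.sign_off())
E
```

```text
wing (np.int64(1158), array([543.7,  42.1]), array([59.1, 12. ]), 86.95, np.float64(134.6))
t 20.2 pos [542.8  41.7 229.5] rpy [3.14  0.    1.507] F [-0.7  0.1  0.2] M [ 0.05  0.01 -0.  ] op 0.5 q6 0.14
shift [0.0009 0.0028 0.0737] turn [0. 0. 0.]
the job is handed in; nothing more can be done
None
```

The cover is home and the stud is locked down; I handed the job in at about 20 s. I gripped the cover by its tab and slid it between the guides until it hit the end stop with about 23 N. I then pressed the wing stud and turned it clockwise until it went fully through the slot, turned it on to its firm stop, and let it rise into its notch.

**Last checks:**
- **Stud:** the wing top sat at 134.6 mm against 150.5 mm at the start, so the stud is about 16 mm down. It was the same in two readings about 0.7 s apart after I let go.
- **Cover:** its leading edge is within about 1.5 mm of the stop. It is about 1 mm or less off centre between the guides, and flat.
- **Robot:** the gripper is open and well clear, with about zero force on it.

**Things that disagreed or went wrong:**
- **Tool height:** the fingertips stood about 35 mm higher than the reported tool position and `r.tip_reach` implied. The first grip on the tab therefore closed on air just above it. I corrected the height from the cameras and gripped it on the second try.
- **Turn angle:** the stop came at about 3.0 rad, roughly 0.25 rad or more later than the angle where the stud first dropped into the slot suggested. The stud rising past the 20 mm catch and holding at 16 mm shows it is locked.
- **Tools and bystanders:** I did not re-measure them. Nothing in the pictures suggested any had moved.

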